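# Clamp a cut tile in the fixture and lock it past the click

### The arm

A 6-joint arm with a two-finger parallel gripper is mounted at the origin on the work surface. World frame = base frame: x ahead of the robot, y to its left, z up, the work surface at z = 0. Lengths are in m, angles in rad, forces in N, time in s.
With the tool pointing down it reaches from about 0.425 to 0.925 m from the base axis. Payload 12.5 kg.
Tool frame: the origin (TCP) lies at the very end of the fingers, on their centre line; the grasp point (between the pads) lies 19 mm behind it; z points along the fingers, y is the line along which they close (so a half turn about z gives the same grasp; the last joint's range is limited). The gripper opens to 85 mm and grips with 20 to 120 N. Pads are 22 mm wide; open, the fingers measure 114 mm over their backs; the gripper's body (76 mm by 85 mm) begins 54 mm behind the grasp point. The pads swing forward as they close: fully open they stand 13 mm farther back than shut.
Start: joints at [-1.366, 0.491, 1.559, -0, 1.092, -0.106], TCP at [0.191, -0.595, 0.231] pointing down, gripper open.
Joint ranges: [-3.1, 3.1], [-0.84, 2.19], [0.05, 2.79], [-1.13, 4.28], [0.06, 2.93], [-2.69, 2.69]. Speed limits (rad/s): [2.22, 2.22, 2.79, 3.14, 3.14, 3.14].

### API

Orientations are given as [roll, pitch, yaw] about the fixed x, y, z axes, in that order (R = Rz(yaw) Ry(pitch) Rx(roll)).
In Python, from workcell import bot gives the robot as it stands. The module is installed in compiled form; this text tells all that it offers.
- The arm moves only by the tool apply_moves, never from a script. Its argument "increments" is a list of rows, each an object with "angular": the turn, a rotation vector about the tool's x, y, z in degrees, a list of three; "delta_pos": the shift along the tool's x, y, z in mm, a list of three; "gripper": the opening, from 0 (shut) to 1 (fully open). A call has 1 to 10 rows; each row shifts and turns the commanded pose from where the row before left it, along the tool's axes as they then stand; what a row does not reach is not made up. A row lasts 1/10 s, in which the tool goes at most 50 mm and 8.59 degrees, less where a joint would pass 70% of its speed; a pose out of reach is approached as far as the arm can. A call with a gripper value outside its range is refused whole. The fingers move at their own pace and stop on an object; "newtons" is the grip in N (left out, the last holds). Time passes only in rows, so rows that do not move let the fingers close. It gives the time, the measured TCP pose, the force, the opening and the grip force at its end, in the units of the state.
- bot.observe(): the state, without advancing time (a new reading comes with each control period).
- bot.read_camera(name): name is "scene" or "top" or "wrist"; returns a dict with "img" (384x512x3 uint8, red, green, blue), "camera_matrix" (3x3 intrinsics, pixels), "T" (4x4, takes a point from camera to world coordinates); the wrist camera has in their place "T_tool_cam" (4x4, takes a point from camera to tool coordinates, whose origin is the TCP and whose axes are the flange's). Camera axes: x right, y down, z forward; pixel columns grow to the right and rows downward; lengths in m; the calibration is good to about 2 mm. A picture is of the moment at which its call begins: read the wrist's pose just before it. There is no depth.
- bot.hand_in(): hands the job in; it is judged then, once.
Trained networks look in a picture, given as the dict that the camera call returned (one of the last four; its "shot" number tells which), for a name from the list of things; names that differ only in an ending like _2 or _b are one class to them, and where a whole thing is asked for, a point or a joint stands for the part that bears it (a point fixed in the world has none). Each returns a list of dicts, best first, with "conf" (0 to 1); they miss things now and then, are a little off and sometimes report something else, mostly with a low value. They report only what shows in the picture. A call takes as long as a camera call.
- bot.recognise(target, picture): "at" ([x, y, z] in m, in the coordinates of the camera as it stood for that picture, good to about 4 mm: the middle of the surface that is visible of it).
- bot.outline_of(target, picture): "region" (384x512 bool, what is visible of it).
- bot.place_of(target, picture): "at" ([x, y, z] in m, in the coordinates of the camera as it stood for that picture, good to about 4 mm: a listed point, or the origin of a listed thing).
The state is a dict: "clock": time; "joint_pos": joint angles; "qd": joint speeds; "tau": joint torques, N m; "eef_pos": TCP position; "tcp_rot": TCP orientation; "wrist_force": force on the tool from outside, world axes, zero at the start; "moment": the same for the moment, N m; "grip_width": finger opening in m; "grasp_force": force on a finger pad.
Only numpy, scipy, OpenCV 4.12 (cv2) and the standard library are available. Lean on these libraries where they do the work, as an engineer would, in place of code of your own. Each camera call takes 0.05 s, during which the arm holds its last target. There are 200 camera calls.

### The job

Clear the broken offcut out of the clamping fixture into the plywood scrap box, then lay the oblong cut tile flat on the bare bed between the corner stops, glazed face up. Swing the clamp frame fully down over it, and only then turn the lock knob clockwise until it clicks over its detent and stays at its end stop. Leave the other things on the bench where they are.

Things in the scene. Friction and masses are not known exactly. Their poses are not given: they have to be found in the camera images.
- tile: oblong cut tile, 100 (its x) x 50 (its y) x 16 mm, fired clay with a glazed top, 0.11 to 0.22 kg, lying loose on the bench glazed face up. Origin: centre of its underside, z up.
- offcut: broken piece of tile with one pointed end, lying on the fixture's bed: a 46 (its x) x 28 (its y) x 16 mm block plus a 14 mm point at its +x end. Origin: centre of the underside of the block, z up.
- scrap_box: open plywood box, fixed to the bench, 150 (its x) x 140 (its y) x 50 mm outside, walls and floor 6 mm. Origin: centre of its underside, on the bench.
- bed (a point): middle of the fixture's flat aluminium bed, on its upper face, 30 mm above the bench; x, y are the fixture's axes, z up. Bed 130 (x) x 84 (y) mm. Four L-shaped corner stops, 5 mm high, bound a pocket of 110 (x) x 60 (y) mm for the tile; its long sides are open for 88 mm between the stops. Frame hinge at x = +75 mm, console with knob at y = -130 mm.
- jig: tile clamping fixture, fixed to the bench, open side (-x) to the robot. Origin on the bench; base plate 12 mm high, from x = -90 to 95 mm and y = -125 to 110 mm; point bed is at (0, 50, 30) mm, the knob's console at y = -80 mm.
- clamp_frame (a joint): hinge of the clamp frame, rad: 0 = fully down, level over the bed; 1.5 to 1.7 at the start = standing up behind the bed; stop at 1.75. Stiff: it stays where it is left. The steel frame is 92 mm wide, 12 mm thick; rubber pads reach 2.5 mm below it and, when down, end 1.5 mm above the tile.
- frame_hinge (a point): centre of the frame's hinge axis, which runs along the bed's y axis, 75 mm beyond the bed's middle (bed +x) and 20 mm above the bed's upper face. This frame turns with the clamp frame; at joint 0 its axes are the bed's.
- frame_bar (a point): middle of the frame's handle: round bar, 10 mm diameter, 72 mm long along y, at (-180, 0, 6) mm in the frame of frame_hinge, held at its ends by two rods with 29 mm free between it and the frame. Frame down: at x = -105, y = 0, z = +26 mm from point bed. It can be pinched from above all along the swing.
- lock_knob (a joint): angle of the lock knob, rad, growing clockwise as seen looking onto the knob: 0 to 0.2 at the start, end stop at 1.3. A sprung detent resists up to about 0.2 N m, is passed at about 0.95, and then throws the knob on to 1.25 or 1.3, where it stays; let go before that, it springs back to about 0.6.
- lock_knob_grip (a point): on the knob's axis at the height to grip. z points out along the axis, which leans 35 degrees from vertical towards the fixture's -x; x runs along the bar grip and turns with it. The black bar is 42 (x) x 14 (y) mm, from 23 mm below to 7 mm above this point along z, on a disc of 22 mm radius; the sloping console face (86 x 78 mm) is 37 mm below this point.
- square_tile: bystander: square glazed tile 70 x 70 x 16 mm lying loose on the bench. Origin: centre of its underside.
- small_tile: bystander: small square glazed tile 46 x 46 x 16 mm lying loose on the bench. Origin: centre of its underside.
- mug: bystander: white mug, 72 mm diameter, 75 mm high, handle at its +y. Origin: centre of its underside.
- hammer: bystander: hammer, 240 mm long, lying along its x, handle to -x.
- chip: bystander: chip of fired clay about 40 x 20 x 14 mm on the bench. Origin: centre of its underside.

How it is judged:
On the way, in this order (a step that is already met when the one before it is completed fails the run):
1. the offcut lies in the scrap box (x of offcut in the frame of scrap_box between -0.065 and 0.065 m and y of offcut in the frame of scrap_box between -0.06 and 0.06 m and height (world z) of offcut below 0.04 m and contact force between offcut and the fingers below 0.3 N), for 0.2 s.
2. the oblong tile lies flat on the bed between the corner stops, let go (x of tile in the frame of bed between -0.008 and 0.008 m and y of tile in the frame of bed between -0.008 and 0.008 m and z of tile in the frame of bed between -0.003 and 0.003 m and angle between the x axis of tile and the x axis of bed, either way round below 0.15 rad and angle between tile's own z axis and vertical below 0.06 rad and contact force between tile and the fingers below 0.3 N), for 0.2 s.
3. the clamp frame is fully down (value of joint clamp_frame below 0.06 rad), for 0.2 s.
4. the lock knob has clicked past its detent (value of joint lock_knob above 1.2 rad), for 0.2 s.
At the end, for the whole second after the job is handed in: Offcut in the scrap box; oblong tile flat, glazed face up, on the bed between the corner stops (within 8 mm in x and y, 0.15 rad); clamp frame fully down (below 0.06 rad); lock knob clicked past its detent (above 1.2 rad); tile and offcut at rest (x of offcut in the frame of scrap_box between -0.065 and 0.065 m and y of offcut in the frame of scrap_box between -0.06 and 0.06 m and height (world z) of offcut below 0.04 m and x of tile in the frame of bed between -0.008 and 0.008 m and y of tile in the frame of bed between -0.008 and 0.008 m and z of tile in the frame of bed between -0.003 and 0.003 m and angle between the x axis of tile and the x axis of bed, either way round below 0.15 rad and angle between tile's own z axis and vertical below 0.06 rad and value of joint clamp_frame below 0.06 rad and value of joint lock_knob above 1.2 rad and linear speed of each of tile, offcut below 0.02 m/s); the robot touches nothing.
It fails at once if a bystander on the bench is moved more than 30 mm or the mug is tipped (distance of any of square_tile, small_tile, mug, hammer, chip from where it was at the start of the episode above 0.03 m or angle between mug's own z axis and vertical above 0.4 rad).
It fails at once if the lock knob is turned past its detent with the clamp frame up (value of joint lock_knob above 1 rad and value of joint clamp_frame above 0.12 rad).
It also fails if it takes over 72 s, if anything falls off the work surface, if the arm or the gripper's body presses on something with over 40 N, if the wrist force passes 120 N, or if a joint passes its speed limit or range.

## Working session

There is one attempt and no reset: what is moved stays moved. The work goes in short steps, Python scripts to look and compute and a tool call to move; the robot and the scene stay as the last step left them, time stands still between calls to the robot, and variables do not carry over. Pictures are saved under pics/ and viewed, at most 10 in all, crops included, and the job is handed in when it is done.

Besides the shell and the picture viewer there is one more tool, called by a JSON object that holds its "op" and its "data". apply_moves: Moves the arm, as the interface text tells. Its arguments: {"type":"object","properties":{"increments":{"type":"array","items":{"type":"object","properties":{"angular":{"type":"array","items":{"type":"number"}},"delta_pos":{"type":"array","items":{"type":"number"}},"gripper":{"type":"number"}}}},"newtons":{"type":"number"}},"required":["increments"]}

```bash
mkdir -p pics; cat > h.py <<'E'
import numpy as np, cv2
from workcell import bot
from scipy.spatial.transform import Rotation as R
def tool():
    s=bot.observe(); T=np.eye(4); T[:3,:3]=R.from_euler('xyz',s['tcp_rot']).as_matrix(); T[:3,3]=s['eef_pos']; return T
def shot(n):
    Tt=tool(); p=bot.read_camera(n)
    T=p['T'] if 'T' in p else Tt@p['T_tool_cam']
    return p,np.array(T)
def save(p,f): cv2.imwrite('pics/'+f,cv2.cvtColor(p['img'],cv2.COLOR_RGB2BGR))
def w(T,a): return (T@np.r_[a,1])[:3]
def ray(p,T,uv,z):
    d=T[:3,:3]@np.linalg.inv(p['camera_matrix'])@np.r_[uv,1]; c=T[:3,3]; return c+d*(z-c[2])/d[2]
E
cat > a.py <<'E'
from h import *
for n in ['top','scene']:
    p,T=shot(n); save(p,n+'0.png'); print(n,np.round(T[:3,3],3))
    for t in ['tile','offcut','scrap_box','bed','jig','frame_hinge','frame_bar','lock_knob_grip','square_tile','small_tile','mug','hammer','chip']:
        r=bot.place_of(t,p); print(t,[(np.round(w(T,q['at']),3).tolist(),round(q['conf'],2)) for q in r[:2]])
print(bot.observe())
E
python3 a.py
```

```text
top [ 0.31  -0.007  1.153]
tile [([0.564, 0.253, 0.006], 0.98)]
offcut [([0.563, -0.029, 0.031], 0.66)]
scrap_box [([0.5, -0.38, -0.001], 0.61)]
bed [([0.552, -0.025, 0.032], 0.69)]
jig [([0.549, -0.077, -0.002], 0.8), ([0.566, 0.256, 0.001], 0.56)]
frame_hinge [([0.63, -0.035, 0.05], 0.86), ([0.563, 0.252, 0.002], 0.5)]
frame_bar [([0.652, -0.041, 0.231], 0.63)]
lock_knob_grip [([0.507, -0.157, 0.111], 0.63)]
square_tile [([0.433, 0.22, -0.003], 0.88), ([0.569, 0.255, -0.001], 0.33)]
small_tile [([0.487, 0.39, 0.001], 0.66)]
mug [([0.685, -0.378, 0.001], 0.96), ([0.628, -0.035, 0.049], 0.28)]
hammer [([0.698, 0.31, -0.0], 0.64), ([0.51, -0.156, 0.11], 0.53)]
chip [([0.631, -0.038, 0.05], 0.33)]
scene [ 0.93  -0.68   0.585]
tile [([0.567, 0.248, 0.0], 0.5)]
offcut [([0.56, -0.029, 0.035], 0.66)]
scrap_box [([0.499, -0.379, -0.003], 0.95), ([0.559, -0.032, 0.034], 0.66)]
bed [([0.556, -0.027, 0.027], 0.75), ([0.481, 0.387, -0.001], 0.6)]
jig [([0.551, -0.081, 0.0], 0.9)]
frame_hinge [([0.631, -0.041, 0.048], 0.58)]
frame_bar []
lock_knob_grip [([0.512, -0.154, 0.115], 0.77)]
square_ti
[... 192 characters left out ...]
([0.374, -0.232, 0.0], 0.49)]
{'clock': 1.4, 'joint_pos': array([-1.36559815e+00,  4.90869965e-01,  1.55890642e+00, -5.74030267e-06,
        1.09167386e+00, -1.05591691e-01]), 'qd': array([ 0.00130388,  0.00177144, -0.00039963, -0.00145212, -0.00092987,
        0.00042926]), 'tau': array([ 1.72179167e-03, -6.18262696e+01, -2.61839247e+01, -6.69701785e-05,
        4.03592021e-04, -3.00684874e-06]), 'eef_pos': array([ 0.1911608 , -0.59506755,  0.2313434 ]), 'tcp_rot': array([3.14145158e+00, 2.00747840e-05, 3.10792509e-01]), 'wrist_force': array([ 0.83189542, -0.30051264,  0.10140992]), 'moment': array([0.0145543 , 0.01923559, 0.01807577]), 'grasp_force': 0.0, 'grip_width': 0.08536506178679587}
```

View pictures.

View pics/top0.png

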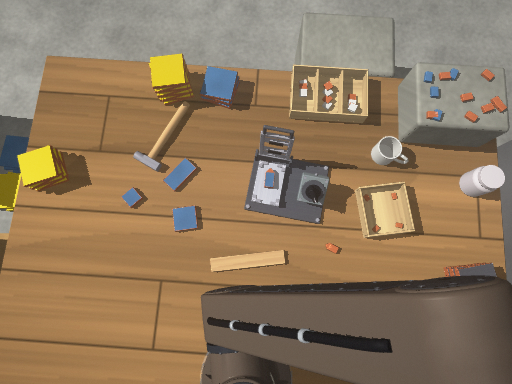

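View pics/scene0.png

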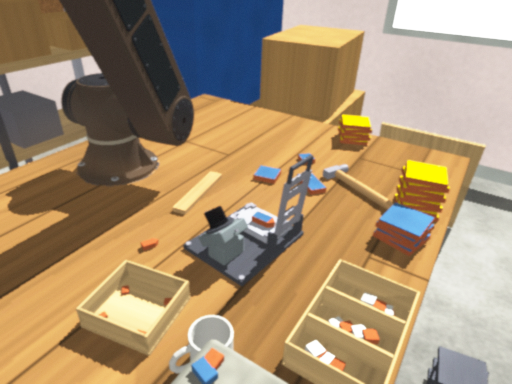

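```bash
cat > b.py <<'E'
from h import *
print('clock',bot.observe()['clock'])
p,T=shot('top')
print(np.round(p['camera_matrix'],1).tolist())
for t,z in [('tile',.016),('offcut',.046),('scrap_box',.05)]:
    r=bot.outline_of(t,p)
    for q in r[:1]:
        m=q['region'].astype(np.uint8); c=max(cv2.findContours(m,0,2)[0],key=cv2.contourArea)[:,0,:]
        P=np.array([ray(p,T,u+0.0,z)[:2] for u in c],np.float32)
        (cx,cy),(a,b),ang=cv2.minAreaRect(P*1000); print(t,q['conf'],cx,cy,a,b,ang)
print(np.round(bot.read_camera('wrist')['T_tool_cam'],4).tolist())
E
python3 b.py
```

```text
clock 1.4
[[377.4, 0.0, 256.4], [0.0, 377.4, 179.5], [0.0, 0.0, 1.0]]
tile 0.68 567.792236328125 248.5392303466797 52.533226013183594 96.39833068847656 50.902793884277344
offcut 0.43 565.69482421875 -28.302291870117188 27.852275848388672 57.45745849609375 88.1153793334961
scrap_box 0.79 495.4736633300781 -371.0270690917969 151.4066162109375 153.1078338623047 10.741026878356934
[[-0.0002, -0.9566, -0.2913, 0.0741], [1.0, -0.0, -0.0005, -0.0001], [0.0005, -0.2913, 0.9566, -0.1434], [0.0, 0.0, 0.0, 1.0]]
```

```bash
cat >> h.py <<'E'
def plan(pos,rot,n,start=None,pr=True):
    """rows (tool-frame mm / deg) from start (4x4) to pos, Rotation rot, in n rows; each printed rounded"""
    import json
    T=tool() if start is None else start
    c=T[:3,3].copy(); r=R.from_matrix(T[:3,:3]); c0=c.copy(); r0=r; pos=np.array(pos); rv=(r0.inv()*rot).as_rotvec()
    for i in range(1,n+1):
        d=np.round(r.inv().apply(c0+(pos-c0)*i/n-c)*1000,1 if n<4 else 0)
        a=np.round(np.degrees((r.inv()*(r0*R.from_rotvec(rv*i/n))).as_rotvec()),1)
        c=c+r.apply(d/1000); r=r*R.from_rotvec(np.radians(a)); print(i,json.dumps({"delta_pos":d.tolist(),"angular":a.tolist()}))
    E=np.eye(4);E[:3,:3]=r.as_matrix();E[:3,3]=c;return E
def down(yawdeg): return R.from_euler('xyz',[180,0,yawdeg],degrees=True)
E
python3 -c "
from h import *
plan([.5,-.06,.33],down(172),18)"
```

```text
1 {"delta_pos": [25.0, -23.0, -5.0], "angular": [0.0, 0.0, -8.6]}
2 {"delta_pos": [29.0, -19.0, -6.0], "angular": [0.0, 0.0, -8.5]}
3 {"delta_pos": [31.0, -15.0, -5.0], "angular": [0.0, 0.0, -8.6]}
4 {"delta_pos": [33.0, -9.0, -6.0], "angular": [0.0, 0.0, -8.6]}
5 {"delta_pos": [34.0, -5.0, -5.0], "angular": [-0.0, 0.0, -8.5]}
6 {"delta_pos": [34.0, 0.0, -6.0], "angular": [-0.0, 0.0, -8.6]}
7 {"delta_pos": [34.0, 6.0, -5.0], "angular": [-0.0, 0.0, -8.6]}
8 {"delta_pos": [33.0, 10.0, -6.0], "angular": [-0.0, 0.0, -8.5]}
9 {"delta_pos": [31.0, 16.0, -5.0], "angular": [-0.0, 0.0, -8.6]}
10 {"delta_pos": [28.0, 19.0, -6.0], "angular": [-0.0, 0.0, -8.6]}
11 {"delta_pos": [25.0, 24.0, -5.0], "angular": [-0.0, 0.0, -8.5]}
12 {"delta_pos": [21.0, 27.0, -6.0], "angular": [-0.0, 0.0, -8.6]}
13 {"delta_pos": [17.0, 30.0, -5.0], "angular": [-0.0, 0.0, -8.6]}
14 {"delta_pos": [12.0, 32.0, -6.0], "angular": [-0.0, 0.0, -8.5]}
15 {"delta_pos": [7.0, 33.0, -5.0], "angular": [-0.0, 0.0, -8.6]}
16 {"delta_pos": [2.0, 34.0, -6.0], "angular": [-0.0, 0.0, -8.6]}
17 {"delta_pos": [-3.0, 35.0, -5.0], "angular": [-0.0, 0.0, -8.5]}
18 {"delta_pos": [-7.0, 33.0, -6.0], "angular": [-0.0, 0.0, -8.6]}
```

{"op": "apply_moves", "data": {"increments": [{"delta_pos":[25,-23,-5],"angular":[0,0,-8.5]},{"delta_pos":[29,-19,-6],"angular":[0,0,-8.5]},{"delta_pos":[31,-15,-5],"angular":[0,0,-8.5]},{"delta_pos":[33,-9,-6],"angular":[0,0,-8.5]},{"delta_pos":[34,-5,-5],"angular":[0,0,-8.5]},{"delta_pos":[34,0,-6],"angular":[0,0,-8.5]},{"delta_pos":[34,6,-5],"angular":[0,0,-8.5]},{"delta_pos":[33,10,-6],"angular":[0,0,-8.5]},{"delta_pos":[31,16,-5],"angular":[0,0,-8.5]},{"delta_pos":[28,19,-6],"angular":[0,0,-8.5]}]}}

```text
invalid input
```

{"op": "apply_moves", "data": {"increments": [{"delta_pos":[25,24,-5],"angular":[0,0,-8.5]},{"delta_pos":[21,27,-6],"angular":[0,0,-8.5]},{"delta_pos":[17,30,-5],"angular":[0,0,-8.5]},{"delta_pos":[12,32,-6],"angular":[0,0,-8.5]},{"delta_pos":[7,33,-5],"angular":[0,0,-8.5]},{"delta_pos":[2,34,-6],"angular":[0,0,-8.5]},{"delta_pos":[-3,35,-5],"angular":[0,0,-8.5]},{"delta_pos":[-7,33,-6],"angular":[0,0,-8.5]},{"delta_pos":[0,0,0],"gripper":0.6}]}}

```text
invalid input
```

```bash
cat > c.py <<'E'
from h import *
print(tool().round(3).tolist())
p,T=shot('wrist'); save(p,'wrist1.png'); f=p['camera_matrix'][0,0]; print(f,T[:3,3].round(3))
for t in ['bed','offcut','jig','frame_hinge','frame_bar','lock_knob_grip']:
    r=bot.place_of(t,p); print(t,[(np.round(w(T,q['at'])*1000).tolist(),round(q['conf'],2)) for q in r[:2]])
for t,z in [('offcut',.046)]:
    for q in bot.outline_of(t,p)[:1]:
        m=q['region'].astype(np.uint8); c=max(cv2.findContours(m,0,2)[0],key=cv2.contourArea)[:,0,:]
        P=np.array([ray(p,T,u+0.0,z)[:2] for u in c],np.float32)*1000
        print(t,q['conf'],cv2.minAreaRect(P), cv2.approxPolyDP(P.reshape(-1,1,2),4,True).reshape(-1,2).round().tolist())
E
python3 c.py
```

```text
[[0.952, 0.306, 0.0, 0.191], [0.306, -0.952, -0.0, -0.595], [0.0, 0.0, -1.0, 0.231], [0.0, 0.0, 0.0, 1.0]]
266.56997612857623 [ 0.262 -0.572  0.375]
bed []
offcut []
jig []
frame_hinge []
frame_bar []
lock_knob_grip []
```

View pics/wrist1.png

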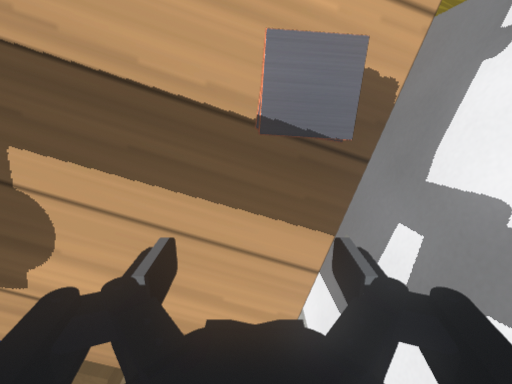

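{"op": "apply_moves", "data": {"increments": [{"delta_pos":[25,-23,-5],"angular":[0,0,-8.5],"gripper":1},{"delta_pos":[29,-19,-6],"angular":[0,0,-8.5],"gripper":1},{"delta_pos":[31,-15,-5],"angular":[0,0,-8.5],"gripper":1},{"delta_pos":[33,-9,-6],"angular":[0,0,-8.5],"gripper":1},{"delta_pos":[34,-5,-5],"angular":[0,0,-8.5],"gripper":1},{"delta_pos":[34,0,-6],"angular":[0,0,-8.5],"gripper":1},{"delta_pos":[34,6,-5],"angular":[0,0,-8.5],"gripper":1},{"delta_pos":[33,10,-6],"angular":[0,0,-8.5],"gripper":1},{"delta_pos":[31,16,-5],"angular":[0,0,-8.5],"gripper":1},{"delta_pos":[28,19,-6],"angular":[0,0,-8.5],"gripper":1}], "newtons": 40}}

```text
clock: 3.05
eef_pos: [0.3647, -0.2972, 0.2866]
tcp_rot: [3.141, 0.0, 1.8]
wrist_force: [0.8, -0.8, -0.6]
grip_width: 0.086
grasp_force: 0.0
```

{"op": "apply_moves", "data": {"increments": [{"delta_pos":[25,24,-5],"angular":[0,0,-8.5],"gripper":0.6},{"delta_pos":[21,27,-6],"angular":[0,0,-8.5],"gripper":0.6},{"delta_pos":[17,30,-5],"angular":[0,0,-8.5],"gripper":0.6},{"delta_pos":[12,32,-6],"angular":[0,0,-8.5],"gripper":0.6},{"delta_pos":[7,33,-5],"angular":[0,0,-8.5],"gripper":0.6},{"delta_pos":[2,34,-6],"angular":[0,0,-8.5],"gripper":0.6},{"delta_pos":[-3,35,-5],"angular":[0,0,-8.5],"gripper":0.6},{"delta_pos":[-7,33,-6],"angular":[0,0,-8.5],"gripper":0.6},{"delta_pos":[0,0,0],"angular":[0,0,0],"gripper":0.6}], "newtons": 40}}

```text
clock: 3.95
eef_pos: [0.5062, -0.0605, 0.3309]
tcp_rot: [3.141, 0.001, 2.989]
wrist_force: [-0.6, -0.3, 0.9]
grip_width: 0.0511
grasp_force: 0.0
```

```bash
sed -i 's/wrist1/wrist2/' c.py; python3 c.py
```

```text
[[-0.988, 0.152, 0.001, 0.506], [0.152, 0.988, 0.0, -0.061], [-0.001, 0.0, -1.0, 0.331], [0.0, 0.0, 0.0, 1.0]]
266.56997612857623 [ 0.432 -0.049  0.474]
bed [([552.0, -27.0, 31.0], 0.82)]
offcut [([561.0, -23.0, 30.0], 0.59)]
jig [([548.0, -77.0, -0.0], 0.86)]
frame_hinge [([627.0, -39.0, 47.0], 0.59)]
frame_bar [([367.0, -230.0, 3.0], 0.68), ([656.0, -40.0, 229.0], 0.63)]
lock_knob_grip [([510.0, -152.0, 109.0], 0.95)]
offcut 0.65 ((564.395263671875, -28.241498947143555), (28.31200408935547, 59.6299934387207), 87.69816589355469) [[534.0, -38.0], [579.0, -43.0], [593.0, -34.0], [594.0, -27.0], [582.0, -16.0], [540.0, -14.0]]
```

View pics/wrist2.png

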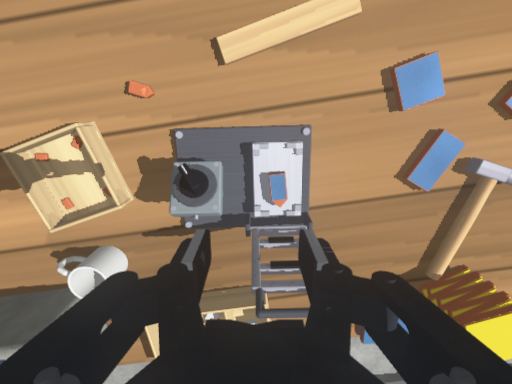

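```bash
cat > d.py <<'E'
from h import *
p,T=shot('wrist'); im=p['img'].astype(int)
# bright neutral bed
m=((im.min(2)>150)&(im.max(2)-im.min(2)<40)).astype(np.uint8); m[:130]=0;m[225:]=0;m[:,:240]=0;m[:,315:]=0
# fill everything bed-like by hull
c=np.concatenate(cv2.findContours(m,0,2)[0])
h=cv2.convexHull(c)[:,0,:]
P=np.array([ray(p,T,u+0.,.030)[:2] for u in h],np.float32)*1000
print('bed',m.sum(),cv2.minAreaRect(P),h.min(0),h.max(0))
g=((im.max(2)<95)&(im.max(2)-im.min(2)<25)).astype(np.uint8); g[:110]=0;g[218:]=0;g[:,:150]=0;g[:,330:]=0
P=np.array([ray(p,T,u+0.,.012)[:2] for u in cv2.convexHull(np.argwhere(g)[:,::-1].astype(np.int32))[:,0,:]],np.float32)*1000
print('base',cv2.minAreaRect(P))
crop=cv2.resize(p['img'][115:235,160:320],None,fx=5,fy=5,interpolation=cv2.INTER_CUBIC); cv2.imwrite('pics/crop3.png',crop[:,:,::-1])
E
python3 d.py
```

```text
bed 2713 ((545.7210083007812, -21.293655395507812), (92.5819320678711, 150.6016082763672), 82.34822082519531) [255 130] [311 217]
base ((536.372802734375, -89.96781921386719), (253.86465454101562, 163.79006958007812), 80.6783676147461)
```

View pics/crop3.png

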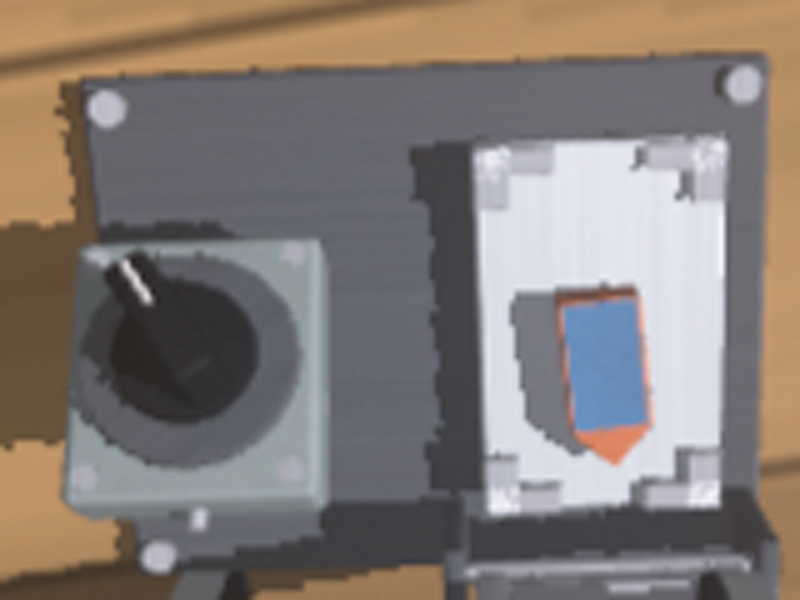

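```bash
cat > e.py <<'E'
from h import *
p,T=shot('wrist')
def px(a,b,z): return ray(p,T,np.array([a/5+160-.4,b/5+115-.4]),z)[:2]*1000
C=[px(474,146,.03),px(727,138,.03),px(720,505,.03),px(487,513,.03)]
print('bed',np.round(C).tolist(),np.mean(C,0), 'yaw', [np.degrees(np.arctan2(*(v[::-1]))).round(1) for v in (C[3]-C[0],C[2]-C[1])],[np.degrees(np.arctan2(v[1],v[0])).round(1)-90 for v in (C[0]-C[1],C[3]-C[2])],[np.linalg.norm(C[i]-C[i-1]) for i in range(4)])
B=[px(106,108,.012),px(742,84,.012),px(159,556,.012)]
print('bolts',np.round(B).tolist(),[np.degrees(np.arctan2(v[1],v[0])).round(1) for v in (B[1]-B[0],B[2]-B[0])])
for t in ['lock_knob_grip','bed']:
    for i in range(2):
        q=bot.place_of(t,p)[:1]; print(t,[w(T,k['at']).round(4) for k in q])
E
python3 e.py
```

```text
bed [[485.0, -60.0], [495.0, 23.0], [625.0, 6.0], [614.0, -76.0]] [554.80582156 -26.79979966] yaw [np.float64(-7.2), np.float64(-7.2)] [np.float64(-187.5), np.float64(-187.2)] [np.float64(130.8325549388125), np.float64(83.47393340875466), np.float64(130.38041251348463), np.float64(83.55893438052344)]
bolts [[454.0, -182.0], [481.0, 33.0], [619.0, -202.0]] [np.float64(82.8), np.float64(-7.0)]
lock_knob_grip [array([ 0.509 , -0.1545,  0.1095])]
lock_knob_grip [array([ 0.509 , -0.1545,  0.1095])]
bed [array([ 0.5524, -0.0276,  0.0291])]
bed [array([ 0.5524, -0.0276,  0.0291])]
```

```bash
python3 -c "
from h import *
E=plan([.558,-.028,.08],down(177.7),6)
plan([.558,-.028,.036],down(177.7),2,E)"
```

```text
1 {"delta_pos": [-8.0, 7.0, 42.0], "angular": [-0.0, 0.0, -1.2]}
2 {"delta_pos": [-8.0, 7.0, 41.0], "angular": [-0.0, 0.0, -1.1]}
3 {"delta_pos": [-8.0, 7.0, 42.0], "angular": [-0.0, 0.0, -1.2]}
4 {"delta_pos": [-8.0, 7.0, 42.0], "angular": [-0.0, 0.0, -1.1]}
5 {"delta_pos": [-9.0, 7.0, 42.0], "angular": [-0.0, 0.0, -1.2]}
6 {"delta_pos": [-8.0, 6.0, 41.0], "angular": [-0.0, 0.0, -1.1]}
1 {"delta_pos": [0.0, -0.0, 22.1], "angular": [-0.0, 0.0, -0.0]}
2 {"delta_pos": [0.0, -0.1, 22.2], "angular": [-0.0, 0.0, -0.0]}
```

{"op": "apply_moves", "data": {"increments": [{"delta_pos":[-8,7,42],"angular":[0,0,-1.2],"gripper":0.6},{"delta_pos":[-8,7,42],"angular":[0,0,-1.1],"gripper":0.6},{"delta_pos":[-8,7,42],"angular":[0,0,-1.2],"gripper":0.6},{"delta_pos":[-8,7,42],"angular":[0,0,-1.1],"gripper":0.6},{"delta_pos":[-9,7,42],"angular":[0,0,-1.2],"gripper":0.6},{"delta_pos":[-8,6,41],"angular":[0,0,-1.1],"gripper":0.6},{"delta_pos":[0,0,22],"angular":[0,0,0],"gripper":0.6},{"delta_pos":[0,0,22],"angular":[0,0,0],"gripper":0.6},{"delta_pos":[0,0,0],"angular":[0,0,0],"gripper":0.6}], "newtons": 40}}

```text
clock: 5.55
eef_pos: [0.5569, -0.0275, 0.0328]
tcp_rot: [3.141, -0.005, 3.102]
wrist_force: [-0.5, 0.3, 1.2]
grip_width: 0.0512
grasp_force: 0.0
```

{"op": "apply_moves", "data": {"increments": [{"delta_pos":[0,0,0],"angular":[0,0,0],"gripper":0.2},{"delta_pos":[0,0,0],"angular":[0,0,0],"gripper":0.2},{"delta_pos":[0,0,0],"angular":[0,0,0],"gripper":0.2},{"delta_pos":[0,0,0],"angular":[0,0,0],"gripper":0.2},{"delta_pos":[0,0,0],"angular":[0,0,0],"gripper":0.2}], "newtons": 40}}

```text
clock: 6.05
eef_pos: [0.5586, -0.0279, 0.0365]
tcp_rot: [-3.141, 0.002, 3.102]
wrist_force: [-1.1, -0.4, 7.8]
grip_width: 0.0268
grasp_force: 40.3
```

```bash
python3 -c "
from h import *
E=tool();E[2,3]+=.15
E=plan([.50,-.378,.17],down(158),9,E)
print(E.round(3)[:3,3])"
```

```text
1 {"delta_pos": [5.0, -39.0, 2.0], "angular": [-0.0, 0.0, 2.2]}
2 {"delta_pos": [3.0, -39.0, 2.0], "angular": [0.0, 0.0, 2.2]}
3 {"delta_pos": [2.0, -40.0, 2.0], "angular": [0.0, 0.0, 2.2]}
4 {"delta_pos": [1.0, -39.0, 1.0], "angular": [0.0, 0.1, 2.2]}
5 {"delta_pos": [-1.0, -40.0, 2.0], "angular": [0.0, -0.0, 2.1]}
6 {"delta_pos": [-3.0, -39.0, 2.0], "angular": [-0.0, -0.0, 2.2]}
7 {"delta_pos": [-4.0, -39.0, 2.0], "angular": [-0.0, -0.0, 2.2]}
8 {"delta_pos": [-6.0, -39.0, 2.0], "angular": [-0.0, 0.0, 2.2]}
9 {"delta_pos": [-7.0, -39.0, 2.0], "angular": [-0.0, 0.0, 2.2]}
[ 0.5   -0.378  0.17 ]
```

{"op": "apply_moves", "data": {"increments": [{"delta_pos":[0,0,-30],"angular":[0,0,0],"gripper":0.2},{"delta_pos":[0,0,-40],"angular":[0,0,0],"gripper":0.2},{"delta_pos":[0,0,-40],"angular":[0,0,0],"gripper":0.2},{"delta_pos":[0,0,-40],"angular":[0,0,0],"gripper":0.2}]}}

```text
clock: 6.45
eef_pos: [0.5577, -0.0277, 0.1874]
tcp_rot: [-3.141, 0.0, 3.102]
wrist_force: [0.7, 0.1, -1.3]
grip_width: 0.0267
grasp_force: 39.6
```

{"op": "apply_moves", "data": {"increments": [{"delta_pos":[5,-39,2],"angular":[0,0,2.2],"gripper":0.2},{"delta_pos":[3,-39,2],"angular":[0,0,2.2],"gripper":0.2},{"delta_pos":[2,-40,2],"angular":[0,0,2.2],"gripper":0.2},{"delta_pos":[1,-39,1],"angular":[0,0,2.2],"gripper":0.2},{"delta_pos":[-1,-40,2],"angular":[0,0,2.2],"gripper":0.2},{"delta_pos":[-3,-39,2],"angular":[0,0,2.2],"gripper":0.2},{"delta_pos":[-4,-39,2],"angular":[0,0,2.2],"gripper":0.2},{"delta_pos":[-6,-39,2],"angular":[0,0,2.2],"gripper":0.2},{"delta_pos":[-7,-39,2],"angular":[0,0,2.2],"gripper":0.2},{"delta_pos":[0,0,30],"angular":[0,0,0],"gripper":0.2}]}}

```text
clock: 7.45
eef_pos: [0.4998, -0.3832, 0.1412]
tcp_rot: [-3.138, 0.007, 2.751]
wrist_force: [0.1, 0.8, -0.8]
grip_width: 0.0273
grasp_force: 39.7
```

{"op": "apply_moves", "data": {"increments": [{"delta_pos":[0,0,40],"angular":[0,0,0],"gripper":0.2},{"delta_pos":[0,0,40],"angular":[0,0,0],"gripper":0.2},{"delta_pos":[0,0,34],"angular":[0,0,0],"gripper":0.2},{"delta_pos":[0,0,0],"angular":[0,0,0],"gripper":0.2},{"delta_pos":[0,0,0],"angular":[0,0,0],"gripper":0.55},{"delta_pos":[0,0,0],"angular":[0,0,0],"gripper":0.55},{"delta_pos":[0,0,0],"angular":[0,0,0],"gripper":0.55}]}}

```text
clock: 8.15
eef_pos: [0.5003, -0.3784, 0.0265]
tcp_rot: [-3.14, 0.003, 2.756]
wrist_force: [0.8, -0.7, -0.4]
grip_width: 0.0468
grasp_force: 0.0
```

```bash
python3 -c "
from h import *
p,T=shot('top');save(p,'top4.png')
for t in ['offcut','scrap_box']: print(t,[(w(T,q['at']).round(3),q['conf']) for q in bot.place_of(t,p)])
E=tool();print(E[:3,3]);E[2,3]=.204
E=plan([.52,0.20,.30],down(141),13,E)
print(E.round(3)[:3,3])"
```

```text
offcut [(array([ 0.435,  0.218, -0.001]), 0.28)]
scrap_box []
[ 0.49996543 -0.37808363  0.0255181 ]
1 {"delta_pos": [15.0, 42.0, -7.0], "angular": [-0.0, 0.0, 1.3]}
2 {"delta_pos": [17.0, 41.0, -8.0], "angular": [-0.0, 0.0, 1.3]}
3 {"delta_pos": [17.0, 41.0, -7.0], "angular": [-0.0, 0.0, 1.3]}
4 {"delta_pos": [18.0, 41.0, -8.0], "angular": [-0.0, 0.0, 1.3]}
5 {"delta_pos": [19.0, 40.0, -7.0], "angular": [-0.0, 0.0, 1.3]}
6 {"delta_pos": [20.0, 40.0, -8.0], "angular": [-0.0, 0.0, 1.3]}
7 {"delta_pos": [20.0, 39.0, -7.0], "angular": [-0.0, 0.1, 1.3]}
8 {"delta_pos": [22.0, 39.0, -7.0], "angular": [-0.0, -0.0, 1.3]}
9 {"delta_pos": [23.0, 38.0, -8.0], "angular": [-0.0, -0.0, 1.3]}
10 {"delta_pos": [23.0, 38.0, -7.0], "angular": [-0.0, -0.0, 1.3]}
11 {"delta_pos": [25.0, 37.0, -8.0], "angular": [-0.0, -0.0, 1.3]}
12 {"delta_pos": [25.0, 37.0, -7.0], "angular": [-0.0, -0.0, 1.3]}
13 {"delta_pos": [26.0, 36.0, -7.0], "angular": [-0.0, 0.0, 1.3]}
[0.52 0.2  0.3 ]
```

{"op": "apply_moves", "data": {"increments": [{"delta_pos":[0,0,-30],"angular":[0,0,0],"gripper":0.55},{"delta_pos":[0,0,-50],"angular":[0,0,0],"gripper":0.55},{"delta_pos":[0,0,-50],"angular":[0,0,0],"gripper":0.55},{"delta_pos":[0,0,-48],"angular":[0,0,0],"gripper":0.55}]}}

```text
clock: 8.7
eef_pos: [0.4994, -0.3776, 0.205]
tcp_rot: [-3.141, 0.001, 2.756]
wrist_force: [0.4, -0.8, 0.1]
grip_width: 0.047
grasp_force: 0.0
```

```bash
python3 -c "
from h import *
p,T=shot('wrist');save(p,'w5.png')
for t in ['offcut','scrap_box']: print(t,[(w(T,q['at']).round(3),q['conf']) for q in bot.place_of(t,p)])"
```

```text
offcut [(array([ 0.501, -0.378,  0.006]), 0.67)]
scrap_box [(array([ 0.498, -0.375,  0.002]), 0.65)]
```

{"op": "apply_moves", "data": {"increments": [{"delta_pos":[15,42,-7],"angular":[0,0,1.3],"gripper":0.85},{"delta_pos":[17,41,-8],"angular":[0,0,1.3],"gripper":0.85},{"delta_pos":[17,41,-7],"angular":[0,0,1.3],"gripper":0.85},{"delta_pos":[18,41,-8],"angular":[0,0,1.3],"gripper":0.85},{"delta_pos":[19,40,-7],"angular":[0,0,1.3],"gripper":0.85},{"delta_pos":[20,40,-8],"angular":[0,0,1.3],"gripper":0.85},{"delta_pos":[20,39,-7],"angular":[0,0,1.3],"gripper":0.85},{"delta_pos":[22,39,-7],"angular":[0,0,1.3],"gripper":0.85},{"delta_pos":[23,38,-8],"angular":[0,0,1.3],"gripper":0.85},{"delta_pos":[23,38,-7],"angular":[0,0,1.3],"gripper":0.85}]}}

```text
clock: 9.85
eef_pos: [0.5145, 0.0683, 0.2758]
tcp_rot: [-3.141, -0.001, 2.528]
wrist_force: [0.5, -0.3, 0.0]
grip_width: 0.0727
grasp_force: 0.0
```

{"op": "apply_moves", "data": {"increments": [{"delta_pos":[25,37,-8],"angular":[0,0,1.3],"gripper":0.85},{"delta_pos":[25,37,-7],"angular":[0,0,1.3],"gripper":0.85},{"delta_pos":[26,36,-7],"angular":[0,0,1.3],"gripper":0.85},{"delta_pos":[0,0,0],"angular":[0,0,0],"gripper":0.85},{"delta_pos":[0,0,0],"angular":[0,0,0],"gripper":0.85}]}}

```text
clock: 10.35
eef_pos: [0.5187, 0.2008, 0.2972]
tcp_rot: [-3.14, -0.001, 2.463]
wrist_force: [-0.6, -0.4, -0.3]
grip_width: 0.0725
grasp_force: 0.0
```

```bash
cat > f.py <<'E'
from h import *
p,T=shot('wrist');save(p,'w6.png'); print(tool()[:3,3])
print([(w(T,q['at']).round(4),q['conf']) for q in bot.place_of('tile',p)])
for q in bot.outline_of('tile',p)[:2]:
    m=q['region'].astype(np.uint8); c=max(cv2.findContours(m,0,2)[0],key=cv2.contourArea)[:,0,:]
    P=np.array([ray(p,T,u+0.,.016)[:2] for u in c],np.float32)*1000
    print(q['conf'],cv2.minAreaRect(P))
E
python3 f.py
```

```text
[0.51887698 0.19989891 0.29728335]
[(array([0.5667, 0.251 , 0.0035]), 0.85), (array([ 0.4339,  0.2164, -0.0005]), 0.4)]
0.63 ((565.4085693359375, 250.17523193359375), (50.843299865722656, 100.13129425048828), 52.19294738769531)
0.53 ((487.9503173828125, -380.8125305175781), (24.42653465270996, 36.78469467163086), 4.565816402435303)
```

View pics/w6.png

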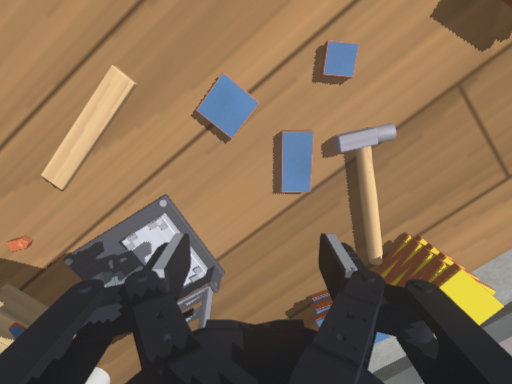

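```bash
python3 -c "
from h import *
E=plan([.5655,.250,.06],down(142.2),6)
plan([.5655,.250,.010],down(142.2),3,E)"
```

```text
1 {"delta_pos": [-1.0, 11.0, 40.0], "angular": [-0.0, -0.0, -0.2]}
2 {"delta_pos": [-0.0, 12.0, 39.0], "angular": [-0.0, -0.0, -0.2]}
3 {"delta_pos": [-1.0, 11.0, 40.0], "angular": [-0.0, -0.0, -0.2]}
4 {"delta_pos": [-1.0, 12.0, 39.0], "angular": [-0.0, -0.0, -0.2]}
5 {"delta_pos": [-1.0, 11.0, 40.0], "angular": [-0.1, -0.0, -0.2]}
6 {"delta_pos": [-1.0, 12.0, 40.0], "angular": [0.0, -0.0, -0.3]}
1 {"delta_pos": [0.1, -0.0, 16.5], "angular": [0.0, -0.0, 0.0]}
2 {"delta_pos": [0.1, -0.1, 16.6], "angular": [0.0, -0.0, 0.0]}
3 {"delta_pos": [0.1, -0.0, 16.5], "angular": [0.0, -0.0, 0.0]}
```

{"op": "apply_moves", "data": {"increments": [{"delta_pos":[-1,11,40],"angular":[0,0,-0.2],"gripper":0.72},{"delta_pos":[0,12,39],"angular":[0,0,-0.2],"gripper":0.72},{"delta_pos":[-1,11,40],"angular":[0,0,-0.2],"gripper":0.72},{"delta_pos":[-1,12,39],"angular":[0,0,-0.2],"gripper":0.72},{"delta_pos":[-1,11,40],"angular":[0,0,-0.2],"gripper":0.72},{"delta_pos":[-1,12,40],"angular":[0,0,-0.2],"gripper":0.72},{"delta_pos":[0,0,17],"angular":[0,0,0],"gripper":0.72},{"delta_pos":[0,0,17],"angular":[0,0,0],"gripper":0.72},{"delta_pos":[0,0,15],"angular":[0,0,0],"gripper":0.72},{"delta_pos":[0,0,0],"angular":[0,0,0],"gripper":0.72}]}}

```text
clock: 11.5
eef_pos: [0.5655, 0.2498, 0.0094]
tcp_rot: [-3.139, -0.002, 2.481]
wrist_force: [0.3, 0.1, 1.6]
grip_width: 0.0615
grasp_force: 0.0
```

{"op": "apply_moves", "data": {"increments": [{"delta_pos":[0,0,0],"angular":[0,0,0],"gripper":0.4},{"delta_pos":[0,0,0],"angular":[0,0,0],"gripper":0.4},{"delta_pos":[0,0,0],"angular":[0,0,0],"gripper":0.4},{"delta_pos":[0,0,0],"angular":[0,0,0],"gripper":0.4}], "newtons": 50}}

```text
clock: 11.9
eef_pos: [0.5665, 0.251, 0.0121]
tcp_rot: [3.141, 0.001, 2.482]
wrist_force: [-0.1, -1.2, 4.1]
grip_width: 0.0464
grasp_force: 52.7
```

```bash
python3 -c "
from h import *
E=tool();print(E[:3,3]);E[2,3]+=.12
E=plan([.555,-0.027,.14],down(172.8),7,E)"
```

```text
[0.56654905 0.25099696 0.01212262]
1 {"delta_pos": [-23.0, -32.0, -1.0], "angular": [0.0, 0.0, -4.4]}
2 {"delta_pos": [-20.0, -34.0, -1.0], "angular": [0.0, 0.0, -4.3]}
3 {"delta_pos": [-18.0, -36.0, -1.0], "angular": [0.0, 0.0, -4.4]}
4 {"delta_pos": [-15.0, -37.0, -2.0], "angular": [0.0, 0.0, -4.4]}
5 {"delta_pos": [-13.0, -38.0, -1.0], "angular": [0.0, 0.1, -4.3]}
6 {"delta_pos": [-9.0, -38.0, -1.0], "angular": [0.0, -0.0, -4.4]}
7 {"delta_pos": [-6.0, -39.0, -1.0], "angular": [0.0, -0.0, -4.4]}
```

{"op": "apply_moves", "data": {"increments": [{"delta_pos":[0,0,-30],"angular":[0,0,0],"gripper":0.4},{"delta_pos":[0,0,-45],"angular":[0,0,0],"gripper":0.4},{"delta_pos":[0,0,-45],"angular":[0,0,0],"gripper":0.4},{"delta_pos":[-23,-32,-1],"angular":[0,0,-4.4],"gripper":0.4},{"delta_pos":[-20,-34,-1],"angular":[0,0,-4.3],"gripper":0.4},{"delta_pos":[-18,-36,-1],"angular":[0,0,-4.4],"gripper":0.4},{"delta_pos":[-15,-37,-2],"angular":[0,0,-4.4],"gripper":0.4},{"delta_pos":[-13,-38,-1],"angular":[0,0,-4.3],"gripper":0.4},{"delta_pos":[-9,-38,-1],"angular":[0,0,-4.4],"gripper":0.4},{"delta_pos":[-6,-39,-1],"angular":[0,0,-4.4],"gripper":0.4}]}}

```text
clock: 12.9
eef_pos: [0.554, -0.0279, 0.1396]
tcp_rot: [-3.142, 0.001, 3.019]
wrist_force: [0.9, -0.1, -2.0]
grip_width: 0.0463
grasp_force: 51.6
```

{"op": "apply_moves", "data": {"increments": [{"delta_pos":[0,0,0],"angular":[0,0,0],"gripper":0.4},{"delta_pos":[0,0,0],"angular":[0,0,0],"gripper":0.4}]}}

```text
clock: 13.1
eef_pos: [0.5542, -0.0271, 0.1394]
tcp_rot: [3.142, 0.0, 3.014]
wrist_force: [-0.1, 0.5, -0.5]
grip_width: 0.0463
grasp_force: 51.7
```

```bash
python3 -c "
from h import *
p,T=shot('wrist');save(p,'w7.png'); X=tool(); print(X[:3,3])
q=bot.place_of('tile',p)[0]; x=w(T,q['at']); print('tile in tool',(np.linalg.inv(X)@np.r_[x,1])[:3].round(4),q['conf'])
q=bot.outline_of('tile',p)[0]
m=q['region'].astype(np.uint8); c=max(cv2.findContours(m,0,2)[0],key=cv2.contourArea)[:,0,:]
P=np.array([ray(p,T,u+0.,X[2,3]+.004)[:2] for u in c],np.float32)*1000
print(q['conf'],cv2.minAreaRect(P),P.min(0),P.max(0))
print(bot.observe()['tcp_rot'])
"
```

```text
[ 0.55422837 -0.02624814  0.13939767]Traceback (most recent call last):
  File "<string>", line 4, in <module>
    q=bot.place_of('tile',p)[0]; x=w(T,q['at']); print('tile in tool',(np.linalg.inv(X)@np.r_[x,1])[:3].round(4),q['conf'])
      ~~~~~~~~~~~~~~~~~~~~~~^^^
IndexError: list index out of range
```

View pics/w7.png

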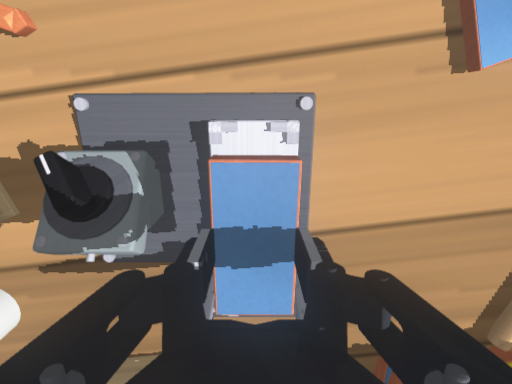

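```bash
python3 -c "
from h import *
p,T=shot('wrist'); X=tool()
for u in [(210,160),(299,160),(216,316),(294,316)]:
    g=ray(p,T,np.array(u,float),X[2,3]+.004); print((np.linalg.inv(X)@np.r_[g,1])[:3].round(4))
plan([.555,-0.027,.042],down(172.8),4)
"
```

```text
[ 0.0494 -0.0236 -0.004 ]
[ 0.0493  0.0234 -0.004 ]
[-0.0513 -0.0248 -0.004 ]
[-0.0514  0.0251 -0.004 ]
1 {"delta_pos": [-0.0, -0.0, 24.0], "angular": [0.0, 0.0, 0.0]}
2 {"delta_pos": [-0.0, -1.0, 25.0], "angular": [0.0, 0.0, 0.0]}
3 {"delta_pos": [-1.0, -0.0, 24.0], "angular": [0.0, 0.0, 0.0]}
4 {"delta_pos": [0.0, -0.0, 24.0], "angular": [0.0, 0.0, 0.0]}
```

{"op": "apply_moves", "data": {"increments": [{"delta_pos":[0,0,24],"angular":[0,0,0],"gripper":0.4},{"delta_pos":[0,-1,25],"angular":[0,0,0],"gripper":0.4},{"delta_pos":[0,0,24],"angular":[0,0,0],"gripper":0.4},{"delta_pos":[0,0,15],"angular":[0,0,0],"gripper":0.4},{"delta_pos":[0,0,8],"angular":[0,0,0],"gripper":0.4},{"delta_pos":[0,0,0],"angular":[0,0,0],"gripper":0.4}]}}

```text
clock: 13.85
eef_pos: [0.5541, -0.0265, 0.0429]
tcp_rot: [3.142, -0.001, 3.017]
wrist_force: [0.3, 0.4, -1.6]
grip_width: 0.0468
grasp_force: 52.5
```

{"op": "apply_moves", "data": {"increments": [{"delta_pos":[0,0,0.5],"angular":[0,0,0],"gripper":0.4},{"delta_pos":[0,0,0],"angular":[0,0,0],"gripper":0.72},{"delta_pos":[0,0,0],"angular":[0,0,0],"gripper":0.72},{"delta_pos":[0,0,0],"angular":[0,0,0],"gripper":0.72},{"delta_pos":[0,0,-20],"angular":[0,0,0],"gripper":0.72},{"delta_pos":[0,0,-40],"angular":[0,0,0],"gripper":0.72},{"delta_pos":[0,0,-50],"angular":[0,0,0],"gripper":0.72},{"delta_pos":[0,0,-50],"angular":[0,0,0],"gripper":0.72},{"delta_pos":[5,0,-50],"angular":[0,0,0],"gripper":0.72},{"delta_pos":[15,0,-50],"angular":[0,0,0],"gripper":0.72}]}}

```text
clock: 14.85
eef_pos: [0.535, -0.0251, 0.3029]
tcp_rot: [-3.141, 0.001, 3.016]
wrist_force: [0.7, -0.4, -0.3]
grip_width: 0.0613
grasp_force: 0.0
```

{"op": "apply_moves", "data": {"increments": [{"delta_pos":[15,0,-30],"angular":[0,0,0],"gripper":0.72},{"delta_pos":[15,0,-20],"angular":[0,0,0],"gripper":0.5},{"delta_pos":[0,0,0],"angular":[0,0,0],"gripper":0.4},{"delta_pos":[0,0,0],"angular":[0,0,0],"gripper":0.4}]}}

```text
clock: 15.25
eef_pos: [0.5052, -0.0213, 0.3503]
tcp_rot: [-3.141, 0.001, 3.016]
wrist_force: [0.1, 0.4, -0.9]
grip_width: 0.0342
grasp_force: 0.0
```

```bash
cat > g.py <<'E'
from h import *
p,T=shot('wrist');save(p,'w8.png'); print(tool()[:3,3])
for t in ['tile','frame_bar','lock_knob_grip']: print(t,[(w(T,q['at']).round(4),q['conf']) for q in bot.place_of(t,p)])
for q in bot.outline_of('tile',p)[:2]:
    m=q['region'].astype(np.uint8); c=max(cv2.findContours(m,0,2)[0],key=cv2.contourArea)[:,0,:]
    P=np.array([ray(p,T,u+0.,.046)[:2] for u in c],np.float32)*1000
    print(q['conf'],cv2.minAreaRect(P))
p,T=shot('top')
print('bar top',[(w(T,q['at']).round(4),q['conf']) for q in bot.place_of('frame_bar',p)])
p,T=shot('scene');save(p,'s8.png')
print('bar scene',[(w(T,q['at']).round(4),q['conf']) for q in bot.place_of('frame_bar',p)])
E
python3 g.py
```

```text
[ 0.50529993 -0.02123684  0.3495368 ]
tile [(array([ 0.5532, -0.0294,  0.0347]), 0.6)]
frame_bar [(array([ 0.6559, -0.0407,  0.2312]), 0.63)]
lock_knob_grip [(array([ 0.5098, -0.1562,  0.1082]), 0.87)]
0.63 ((553.9713134765625, -25.659345626831055), (49.1978645324707, 103.45419311523438), 81.95207214355469)
bar top []
bar scene [(array([ 0.6561, -0.0435,  0.2312]), 0.84)]
```

View pics/w8.png

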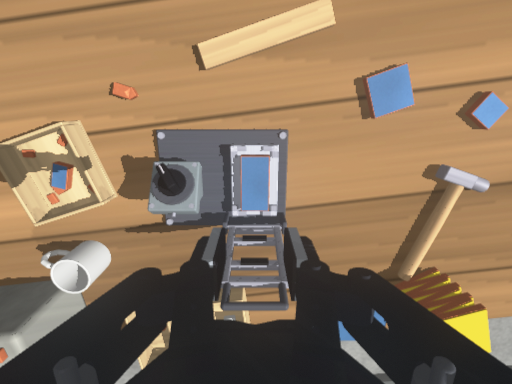

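```bash
python3 -c "
from h import *
E=plan([.6555,-0.0405,.30],down(82.8),11)
"
```

```text
1 {"delta_pos": [-14.0, -0.0, 5.0], "angular": [-0.0, -0.0, 8.2]}
2 {"delta_pos": [-13.0, 2.0, 4.0], "angular": [-0.0, -0.0, 8.2]}
3 {"delta_pos": [-14.0, 4.0, 5.0], "angular": [-0.0, -0.0, 8.1]}
4 {"delta_pos": [-12.0, 5.0, 4.0], "angular": [-0.0, -0.0, 8.2]}
5 {"delta_pos": [-12.0, 8.0, 5.0], "angular": [-0.0, -0.0, 8.2]}
6 {"delta_pos": [-10.0, 9.0, 4.0], "angular": [-0.0, -0.0, 8.2]}
7 {"delta_pos": [-9.0, 10.0, 5.0], "angular": [-0.0, -0.0, 8.2]}
8 {"delta_pos": [-8.0, 12.0, 4.0], "angular": [-0.0, -0.0, 8.2]}
9 {"delta_pos": [-5.0, 12.0, 5.0], "angular": [-0.0, -0.0, 8.1]}
10 {"delta_pos": [-4.0, 14.0, 4.0], "angular": [-0.0, -0.0, 8.2]}
11 {"delta_pos": [-2.0, 13.0, 5.0], "angular": [-0.0, -0.0, 8.2]}
```

{"op": "apply_moves", "data": {"increments": [{"delta_pos":[-14,0,5],"angular":[0,0,8.2],"gripper":0.4},{"delta_pos":[-13,2,4],"angular":[0,0,8.2],"gripper":0.4},{"delta_pos":[-14,4,5],"angular":[0,0,8.1],"gripper":0.4},{"delta_pos":[-12,5,4],"angular":[0,0,8.2],"gripper":0.4},{"delta_pos":[-12,8,5],"angular":[0,0,8.2],"gripper":0.4},{"delta_pos":[-10,9,4],"angular":[0,0,8.2],"gripper":0.4},{"delta_pos":[-9,10,5],"angular":[0,0,8.2],"gripper":0.4},{"delta_pos":[-8,12,4],"angular":[0,0,8.2],"gripper":0.4},{"delta_pos":[-5,12,5],"angular":[0,0,8.1],"gripper":0.4},{"delta_pos":[-4,14,4],"angular":[0,0,8.2],"gripper":0.4}]}}

```text
clock: 16.7
eef_pos: [0.6427, -0.0384, 0.3048]
tcp_rot: [-3.141, 0.0, 1.583]
wrist_force: [0.2, -0.6, -0.4]
grip_width: 0.0342
grasp_force: 0.0
```

{"op": "apply_moves", "data": {"increments": [{"delta_pos":[-2,13,5],"angular":[0,0,8.2],"gripper":0.4},{"delta_pos":[0,0,0],"angular":[0,0,0],"gripper":0.4},{"delta_pos":[0,0,0],"angular":[0,0,0],"gripper":0.4}]}}

```text
clock: 17.0
eef_pos: [0.6549, -0.0401, 0.3001]
tcp_rot: [-3.141, 0.0, 1.45]
wrist_force: [-0.4, -0.5, -0.3]
grip_width: 0.0341
grasp_force: 0.0
```

```bash
python3 -c "
from h import *
p,T=shot('wrist');save(p,'w9.png'); print(tool().round(4).tolist())
print([(w(T,q['at']).round(4),q['conf']) for q in bot.place_of('frame_bar',p)])
"
```

```text
[[0.1213, 0.9926, -0.0003, 0.6548], [0.9926, -0.1213, -0.0, -0.0401], [-0.0001, -0.0003, -1.0, 0.3005], [0.0, 0.0, 0.0, 1.0]]
[(array([ 0.6568, -0.039 ,  0.2288]), 0.64)]
```

View pics/w9.png

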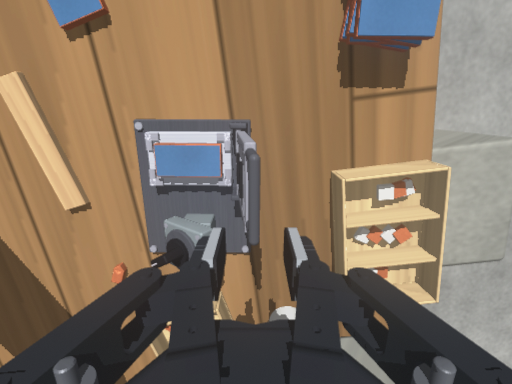

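{"op": "apply_moves", "data": {"increments": [{"delta_pos":[0,0,30],"angular":[0,0,0],"gripper":0.4},{"delta_pos":[0,1,30],"angular":[0,0,0],"gripper":0.4},{"delta_pos":[0,0,25],"angular":[0,0,0],"gripper":0.4},{"delta_pos":[0,0,0],"angular":[0,0,0],"gripper":0.0},{"delta_pos":[0,0,0],"angular":[0,0,0],"gripper":0.0},{"delta_pos":[0,0,0],"angular":[0,0,0],"gripper":0.0},{"delta_pos":[0,0,0],"angular":[0,0,0],"gripper":0.0}], "newtons": 30}}

```text
clock: 17.8
eef_pos: [0.6559, -0.0402, 0.216]
tcp_rot: [-3.141, 0.0, 1.446]
wrist_force: [-2.5, -0.5, -7.6]
grip_width: 0.0083
grasp_force: 29.8
```

```bash
python3 -c "
from h import *
X=tool();print(X[:3,3],bot.observe()['grip_width'])
h=np.array([.6294,-.0364]);u=np.array([.992,-.125]);u0=(X[:2,3]-h)@u*1000
th=np.arccos(np.clip(-u0/180.1,-1,1))+np.arctan2(6,180); print('u',u0,'theta',th,'lateral',(X[:2,3]-h)@[.125,.992])
n=20;A=np.linspace(th,-0.01,n+1); U=-180*np.cos(A)+6*np.sin(A);Z=180*np.sin(A)+6*np.cos(A)
print('TCP below bar',50+Z[0]-X[2,3]*1000)
for a,b in zip(np.round(np.diff(U)),np.round(-np.diff(Z))): print(a,b)
"
```

```text
[ 0.65587852 -0.04022621  0.2159677 ] 0.008277007491475644
u 26.744971726227934 theta 1.7531692876847373 lateral -0.00048578082330347824
TCP below bar 9.959014062064256
-16.0 -3.0
-16.0 -1.0
-16.0 0.0
-16.0 1.0
-16.0 3.0
-15.0 4.0
-15.0 6.0
-14.0 7.0
-14.0 8.0
-13.0 9.0
-12.0 10.0
-11.0 11.0
-10.0 12.0
-9.0 13.0
-8.0 14.0
-6.0 14.0
-5.0 15.0
-4.0 15.0
-2.0 16.0
-1.0 16.0
```

```bash
python3 -c "
import numpy as np
A=np.linspace(1.686,-0.01,21); U=-180*np.cos(A)+6*np.sin(A);Z=180*np.sin(A)+6*np.cos(A)
print(np.diff(np.round(U)),-np.diff(np.round(Z)),U[-1],U[0],Z[0]-Z[-1])"
```

```text
[-16. -15. -15. -15. -15. -14. -15. -13. -13. -12. -11. -11.  -9.  -8.
  -7.  -6.  -5.  -4.  -2.  -1.] [-2. -0.  1.  2.  4.  4.  6.  8.  8.  9. 11. 11. 12. 13. 13. 14. 15. 14.
 16. 15.] -180.05099907500477 26.651050861449608 173.917426633333
```

{"op": "apply_moves", "data": {"increments": [{"delta_pos":[0,-8,-1],"angular":[0,0,0],"gripper":0.0},{"delta_pos":[0,-8,-1],"angular":[0,0,0],"gripper":0.0},{"delta_pos":[0,-15,0],"angular":[0,0,0],"gripper":0.0},{"delta_pos":[0,-15,1],"angular":[0,0,0],"gripper":0.0},{"delta_pos":[0,-15,2],"angular":[0,0,0],"gripper":0.0},{"delta_pos":[0,-15,4],"angular":[0,0,0],"gripper":0.0}]}}

```text
clock: 18.4
eef_pos: [0.581, -0.0308, 0.2125]
tcp_rot: [3.136, 0.0, 1.445]
wrist_force: [3.4, -0.7, -0.3]
grip_width: 0.0085
grasp_force: 30.0
```

```bash
python3 -c "
from h import *
print(bot.observe()); p,T=shot('scene')
print([(w(T,q['at']).round(4),q['conf']) for q in bot.place_of('frame_bar',p)])"
```

```text
{'clock': 18.4, 'joint_pos': array([-1.66470742e-01,  4.47469807e-01,  1.69323855e+00, -8.03288829e-05,
        9.95532843e-01, -4.09776440e-02]), 'qd': array([-9.69931240e-03, -1.59166712e-01,  4.20473932e-01, -3.61065637e-04,
       -2.56831917e-01, -1.25728935e-02]), 'tau': array([ 1.95564525e-01, -5.66734171e+01, -2.48311579e+01, -4.20888432e-02,
        1.30515687e+00,  2.14217539e-02]), 'eef_pos': array([ 0.58097742, -0.03081282,  0.21248381]), 'tcp_rot': array([3.13624847e+00, 2.86803307e-04, 1.44534599e+00]), 'wrist_force': array([ 3.35194834, -0.7345392 , -0.33963062]), 'moment': array([-0.08695599, -0.61746202,  0.034595  ]), 'grasp_force': 30.00423789024353, 'grip_width': 0.008512628342407772}
[(array([ 0.5849, -0.0343,  0.2232]), 0.95)]
```

The bar follows the gripper; continue the arc.

{"op": "apply_moves", "data": {"increments": [{"delta_pos":[0,-14,4],"angular":[0,0,0],"gripper":0.0},{"delta_pos":[0,-15,6],"angular":[0,0,0],"gripper":0.0},{"delta_pos":[0,-13,8],"angular":[0,0,0],"gripper":0.0},{"delta_pos":[0,-13,8],"angular":[0,0,0],"gripper":0.0},{"delta_pos":[0,-12,9],"angular":[0,0,0],"gripper":0.0},{"delta_pos":[0,-11,11],"angular":[0,0,0],"gripper":0.0},{"delta_pos":[0,-11,11],"angular":[0,0,0],"gripper":0.0}]}}

```text
clock: 19.2
eef_pos: [0.4928, -0.0197, 0.1544]
tcp_rot: [3.139, 0.0, 1.445]
wrist_force: [3.7, -0.7, -0.2]
grip_width: 0.0085
grasp_force: 31.2
```

{"op": "apply_moves", "data": {"increments": [{"delta_pos":[0,-9,12],"angular":[0,0,0],"gripper":0.0},{"delta_pos":[0,-8,13],"angular":[0,0,0],"gripper":0.0},{"delta_pos":[0,-7,13],"angular":[0,0,0],"gripper":0.0},{"delta_pos":[0,-6,14],"angular":[0,0,0],"gripper":0.0},{"delta_pos":[0,-5,15],"angular":[0,0,0],"gripper":0.0},{"delta_pos":[0,-4,14],"angular":[0,0,0],"gripper":0.0},{"delta_pos":[0,0,0],"angular":[0,0,0],"gripper":0.0}]}}

```text
clock: 19.9
eef_pos: [0.4536, -0.0148, 0.0718]
tcp_rot: [-3.14, 0.0, 1.445]
wrist_force: [-4.0, -0.8, -2.1]
grip_width: 0.0085
grasp_force: 32.6
```

{"op": "apply_moves", "data": {"increments": [{"delta_pos":[0,-1,9],"angular":[0,0,0],"gripper":0.0},{"delta_pos":[0,-1,8],"angular":[0,0,0],"gripper":0.0},{"delta_pos":[0,0,7],"angular":[0,0,0],"gripper":0.0},{"delta_pos":[0,0,5],"angular":[0,0,0],"gripper":0.0},{"delta_pos":[0,0,0],"angular":[0,0,0],"gripper":0.0}]}}

```text
clock: 20.4
eef_pos: [0.4501, -0.0143, 0.0433]
tcp_rot: [-3.136, -0.0, 1.445]
wrist_force: [-10.1, -0.9, -0.9]
grip_width: 0.0085
grasp_force: 33.1
```

```bash
python3 -c "
from h import *
p,T=shot('scene');save(p,'s10.png');print(bot.observe()['wrist_force'],tool()[:3,3])
print([(w(T,q['at']).round(4),q['conf']) for q in bot.place_of('frame_bar',p)])"
```

```text
[-10.50743431  -0.5562196   -0.24180831] [ 0.45005299 -0.01426488  0.04347283]
[(array([ 0.4535, -0.0183,  0.0578]), 0.6)]
```

{"op": "apply_moves", "data": {"increments": [{"delta_pos":[0,0.5,2],"angular":[0,0,0],"gripper":0.0},{"delta_pos":[0,0.5,2],"angular":[0,0,0],"gripper":0.0},{"delta_pos":[0,0,0],"angular":[0,0,0],"gripper":0.0}]}}

```text
clock: 20.8
eef_pos: [0.4499, -0.0142, 0.0398]
tcp_rot: [-3.134, -0.0, 1.446]
wrist_force: [-16.2, -0.9, 5.2]
grip_width: 0.0087
grasp_force: 34.0
```

{"op": "apply_moves", "data": {"increments": [{"delta_pos":[0,1,3],"angular":[0,0,0],"gripper":0.0},{"delta_pos":[0,0,0],"angular":[0,0,0],"gripper":0.0}]}}

```text
clock: 21.0
eef_pos: [0.4499, -0.0141, 0.038]
tcp_rot: [-3.133, -0.0, 1.446]
wrist_force: [-24.2, -0.5, 34.5]
grip_width: 0.0084
grasp_force: 37.8
```

```bash
python3 -c "
from h import *
p,T=shot('scene');print(bot.observe()['wrist_force'],tool()[:3,3])
print([(w(T,q['at']).round(4),q['conf']) for q in bot.place_of('frame_bar',p)])
c=cv2.resize(p['img'][140:300,160:340],None,fx=4,fy=3.7,interpolation=cv2.INTER_CUBIC);cv2.imwrite('pics/s11.png',c[:,:,::-1])"
```

```text
[-25.07944554   0.61023639  34.99240797] [ 0.44994993 -0.01406966  0.03803864]
[(array([ 0.4531, -0.0162,  0.0597]), 0.81)]
```

View pics/s11.png

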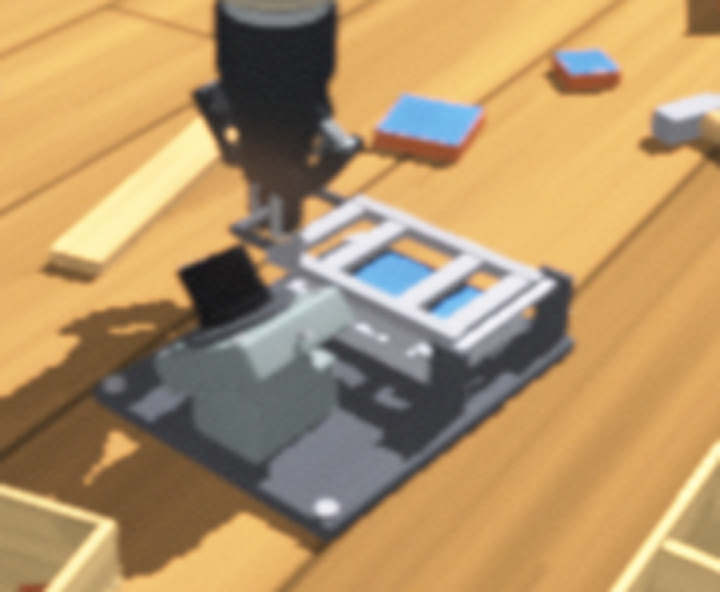

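{"op": "apply_moves", "data": {"increments": [{"delta_pos":[0,-1,-4],"angular":[0,0,0],"gripper":0.0},{"delta_pos":[0,0,0],"angular":[0,0,0],"gripper":0.25},{"delta_pos":[0,0,0],"angular":[0,0,0],"gripper":0.25},{"delta_pos":[0,0,0],"angular":[0,0,0],"gripper":0.25},{"delta_pos":[0,0,-20],"angular":[0,0,0],"gripper":0.25},{"delta_pos":[0,0,-40],"angular":[0,0,0],"gripper":0.25},{"delta_pos":[0,0,-45],"angular":[0,0,0],"gripper":0.4},{"delta_pos":[0,0,-45],"angular":[0,0,0],"gripper":0.4},{"delta_pos":[0,0,0],"angular":[0,0,0],"gripper":0.4}]}}

```text
clock: 22.0
eef_pos: [0.4551, -0.0149, 0.1955]
tcp_rot: [3.132, 0.001, 1.445]
wrist_force: [0.8, 0.3, -0.5]
grip_width: 0.0345
grasp_force: 0.0
```

```bash
cat >> h.py <<'E'
u=np.array([.992,-.125,0]); fy=np.array([.125,.992,0]); ez=np.array([0,0,1.])
a=np.cos(np.radians(35))*ez-np.sin(np.radians(35))*u; d=np.cos(np.radians(35))*u+np.sin(np.radians(35))*ez
def knobR(phi):
    "tool x = d turned by phi deg clockwise (seen onto knob), tool z=-a"
    p=np.radians(phi); x=np.cos(p)*d-np.sin(p)*fy; z=-a; return R.from_matrix(np.c_[x,np.cross(z,x),z])
E
python3 -c "
from h import *
print(tool()[:3,3])
p,T=shot('scene'); print('bar',[(w(T,q['at']).round(4),q['conf']) for q in bot.place_of('frame_bar',p)])
G=np.array([.5095,-.154,.109])
E=plan(G+.09*a,knobR(-30),9); print(E.round(3))
"
```

```text
[ 0.45511861 -0.01490155  0.19554916]
bar [(array([ 0.4523, -0.0158,  0.0603]), 0.9)]
1 {"delta_pos": [-15.0, 2.0, 1.0], "angular": [-3.5, 2.0, 6.5]}
2 {"delta_pos": [-14.0, 4.0, 1.0], "angular": [-3.5, 2.1, 6.4]}
3 {"delta_pos": [-13.0, 6.0, 0.0], "angular": [-3.5, 2.0, 6.5]}
4 {"delta_pos": [-14.0, 7.0, 0.0], "angular": [-3.5, 2.0, 6.4]}
5 {"delta_pos": [-12.0, 8.0, 1.0], "angular": [-3.5, 2.0, 6.5]}
6 {"delta_pos": [-11.0, 10.0, 0.0], "angular": [-3.5, 2.1, 6.4]}
7 {"delta_pos": [-10.0, 11.0, 1.0], "angular": [-3.5, 2.0, 6.5]}
8 {"delta_pos": [-9.0, 12.0, 1.0], "angular": [-3.5, 2.0, 6.4]}
9 {"delta_pos": [-7.0, 12.0, 2.0], "angular": [-3.5, 2.1, 6.5]}
[[ 0.766  0.298  0.569  0.459]
 [ 0.407 -0.911 -0.071 -0.147]
 [ 0.497  0.286 -0.819  0.183]
 [ 0.     0.     0.     1.   ]]
```

{"op": "apply_moves", "data": {"increments": [{"delta_pos":[-15,2,1],"angular":[-3.5,2,6.5],"gripper":0.4},{"delta_pos":[-14,4,1],"angular":[-3.5,2,6.5],"gripper":0.4},{"delta_pos":[-13,6,0],"angular":[-3.5,2,6.5],"gripper":0.4},{"delta_pos":[-14,7,0],"angular":[-3.5,2,6.5],"gripper":0.4},{"delta_pos":[-12,8,1],"angular":[-3.5,2,6.5],"gripper":0.4},{"delta_pos":[-11,10,0],"angular":[-3.5,2,6.5],"gripper":0.4},{"delta_pos":[-10,11,1],"angular":[-3.5,2,6.5],"gripper":0.4},{"delta_pos":[-9,12,1],"angular":[-3.5,2,6.5],"gripper":0.4},{"delta_pos":[-7,12,2],"angular":[-3.5,2,6.5],"gripper":0.4},{"delta_pos":[0,0,0],"angular":[0,0,0],"gripper":0.4}]}}

```text
clock: 23.1
eef_pos: [0.4585, -0.1334, 0.1816]
tcp_rot: [2.823, -0.465, 0.566]
wrist_force: [-0.9, -0.5, -0.2]
grip_width: 0.0343
grasp_force: 0.0
```

```bash
cat > k.py <<'E'
from h import *
p,T=shot('wrist');save(p,'w12.png');print(tool().round(3).tolist(),bot.observe()['joint_pos'].round(2))
print([(w(T,q['at']).round(4),q['conf']) for q in bot.place_of('lock_knob_grip',p)])
G=np.array([.5095,-.154,.109])
c=np.linalg.inv(T)@np.r_[G,1]; c=p['camera_matrix']@c[:3]; print('G px',c[:2]/c[2])
E
python3 k.py
```

```text
[[0.753, 0.395, 0.527, 0.459], [0.483, -0.875, -0.035, -0.133], [0.447, 0.281, -0.849, 0.182], [0.0, 0.0, 0.0, 1.0]] [-0.56  0.26  2.3   1.25  0.27 -0.65]
[(array([ 0.5097, -0.1546,  0.1093]), 0.8)]
G px [273.36122193 198.6896481 ]
```

View pics/w12.png

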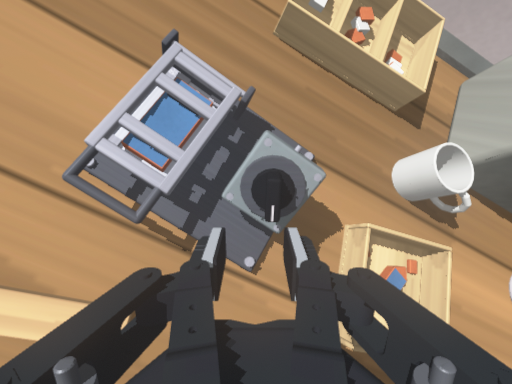

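```bash
cat > k2.py <<'E'
from h import *
p,T=shot('wrist'); im=p['img'].astype(int)
G=np.array([.5097,-.1543,.1092])
def pl(uv,off):
    D=T[:3,:3]@np.linalg.inv(p['camera_matrix'])@np.r_[uv,1]; c=T[:3,3]; P0=G+off*a; g=c+D*((P0-c)@a)/(D@a)-G; return np.array([g@d,-g@fy])*1000
m=np.zeros(im.shape[:2],np.uint8); s=im[190:228,264:283].min(2)>150; m[190:228,264:283]=s
ys,xs=np.nonzero(m); Q=np.array([pl((x,y),.007) for x,y in zip(xs,ys)]); print(len(xs),Q.mean(0),Q.min(0),Q.max(0))
v=cv2.fitLine(Q.astype(np.float32),cv2.DIST_L2,0,.01,.01).ravel(); print('line',v,'phi',np.degrees(np.arctan2(v[1],v[0])))
# black bar (darkest)
b=(im.max(2)<28).astype(np.uint8); b[:160]=0;b[232:]=0;b[:,:235]=0;b[:,310:]=0
n,l,st,ce=cv2.connectedComponentsWithStats(b); i=1+np.argmax(st[1:,4]); print(st[i],ce[i])
c=cv2.resize(p['img'][150:240,215:335],None,fx=6,fy=6,interpolation=cv2.INTER_CUBIC); cv2.imwrite('pics/k13.png',np.clip(c[:,:,::-1].astype(float)*1.6,0,255))
print(tool()[:3,3])
E
python3 k2.py
```

```text
42 [-12.04943261   7.40238943] [-20.37296256   0.66728915] [-4.03846448 16.00495895]
line [  0.75490576  -0.65583324 -12.049433     7.4023895 ] phi -40.982857Traceback (most recent call last):
  File "k2.py", line 11, in <module>
    n,l,st,ce=cv2.connectedComponentsWithStats(b); i=1+np.argmax(st[1:,4]); print(st[i],ce[i])
                                                       ~~~~~~~~~^^^^^^^^^^
    return _wrapfunc(a, 'argmax', axis=axis, out=out, **kwds)
    return bound(*args, **kwds)
ValueError: attempt to get argmax of an empty sequence
```

```bash
python3 -c "
from h import *
G=np.array([.5097,-.1543,.1092])-.00075*d+.00085*fy
print(tool()[:3,3])
E=plan(G+.035*a,knobR(-40),10)
"
```

```text
[ 0.45917116 -0.13283572  0.18252634]
1 {"delta_pos": [-1.0, 1.0, 5.0], "angular": [-0.3, 0.1, -0.5]}
2 {"delta_pos": [-0.0, 2.0, 6.0], "angular": [-0.4, 0.2, -0.5]}
3 {"delta_pos": [-1.0, 1.0, 5.0], "angular": [-0.3, 0.1, -0.5]}
4 {"delta_pos": [-1.0, 2.0, 6.0], "angular": [-0.3, 0.1, -0.4]}
5 {"delta_pos": [-0.0, 1.0, 5.0], "angular": [-0.4, 0.2, -0.5]}
6 {"delta_pos": [-1.0, 1.0, 6.0], "angular": [-0.3, 0.1, -0.5]}
7 {"delta_pos": [-1.0, 2.0, 5.0], "angular": [-0.3, 0.2, -0.5]}
8 {"delta_pos": [-1.0, 1.0, 6.0], "angular": [-0.4, 0.1, -0.5]}
9 {"delta_pos": [-1.0, 1.0, 6.0], "angular": [-0.3, 0.1, -0.5]}
10 {"delta_pos": [-0.0, 1.0, 5.0], "angular": [-0.3, 0.2, -0.5]}
```

{"op": "apply_moves", "data": {"increments": [{"delta_pos":[-1,1,5],"angular":[-0.3,0.1,-0.5],"gripper":0.4},{"delta_pos":[0,2,6],"angular":[-0.4,0.2,-0.5],"gripper":0.4},{"delta_pos":[-1,1,5],"angular":[-0.3,0.1,-0.5],"gripper":0.4},{"delta_pos":[-1,2,6],"angular":[-0.3,0.1,-0.5],"gripper":0.4},{"delta_pos":[0,1,5],"angular":[-0.4,0.2,-0.5],"gripper":0.4},{"delta_pos":[-1,1,6],"angular":[-0.3,0.1,-0.5],"gripper":0.4},{"delta_pos":[-1,2,5],"angular":[-0.3,0.2,-0.5],"gripper":0.4},{"delta_pos":[-1,1,6],"angular":[-0.4,0.1,-0.5],"gripper":0.4},{"delta_pos":[-1,1,6],"angular":[-0.3,0.1,-0.5],"gripper":0.4},{"delta_pos":[0,1,5],"angular":[-0.3,0.2,-0.5],"gripper":0.4}]}}

```text
clock: 24.25
eef_pos: [0.4901, -0.1502, 0.1379]
tcp_rot: [2.717, -0.456, 0.676]
wrist_force: [-0.1, 0.0, -0.1]
grip_width: 0.0341
grasp_force: 0.0
```

```bash
python3 -c "
from h import *
G=np.array([.5097,-.1543,.1092])-.00075*d+.00085*fy
print(bot.observe()['joint_pos'].round(2))
p,T=shot('wrist');save(p,'w14.png'); print('net',[(w(T,q['at']).round(4),q['conf']) for q in bot.place_of('lock_knob_grip',p)])
X=tool(); g=np.linalg.inv(X)@np.r_[G,1]; print('G in tool',g[:3].round(4))
E=plan(G+.035*a,knobR(-40),3)
print('then'); plan(G-.014*a,knobR(-40),5,E)
# marker line
im=p['img'].astype(int); c=np.linalg.inv(T)@np.r_[G+.007*a,1]; c=p['camera_matrix']@c[:3]; c=c[:2]/c[2]; print('px',c)
x0,y0=int(c[0]),int(c[1]); W=im[y0-45:y0+60,x0-45:x0+45]; m=W.min(2)>165
ys,xs=np.nonzero(m&(W.max(2)-W.min(2)<30)); print(len(xs), [(int(v),int(xs[ys==v].min())+x0-45,int(xs[ys==v].max())+x0-45,int((ys==v).sum())) for v in np.unique(ys)[::3]],y0-45)
"
```

```text
[-0.55  0.4   2.31  2.07  0.27 -1.57]
net [(array([ 0.5092, -0.1516,  0.1084]), 0.78)]
G in tool [-0.0012  0.0001  0.0349]
1 {"delta_pos": [-0.4, 0.0, -0.0], "angular": [-0.0, -0.0, 0.0]}
2 {"delta_pos": [-0.3, 0.1, -0.1], "angular": [-0.0, -0.1, 0.1]}
3 {"delta_pos": [-0.4, 0.0, -0.0], "angular": [-0.0, -0.0, 0.0]}
then
1 {"delta_pos": [-0.0, 0.0, 10.0], "angular": [-0.0, -0.0, 0.0]}
2 {"delta_pos": [-0.0, 0.0, 10.0], "angular": [-0.0, -0.0, 0.0]}
3 {"delta_pos": [-0.0, 0.0, 9.0], "angular": [-0.0, -0.0, 0.0]}
4 {"delta_pos": [-0.0, 0.0, 10.0], "angular": [-0.0, -0.0, 0.0]}
5 {"delta_pos": [-0.0, 0.0, 10.0], "angular": [-0.0, -0.0, 0.0]}
px [254.17988539 223.1157921 ]
575 [(0, 215, 219, 5), (3, 213, 217, 5), (6, 210, 214, 5), (9, 209, 211, 3), (49, 217, 217, 1), (52, 212, 297, 21), (55, 211, 298, 21), (58, 210, 298, 20), (61, 209, 298, 18), (64, 209, 298, 18), (67, 209, 298, 16), (70, 209, 298, 12), (73, 209, 298, 15), (76, 209, 298, 13), (79, 209, 298, 6), (82, 209, 298, 6), (85, 297, 298, 2), (88, 297, 298, 2)] 178
```

```bash
sed -i '/^# black/,$d' k2.py; sed -i 's/190:228,264:283/205:275,232:277/g; s/^G=.*/G=np.array([.5097,-.1543,.1092])-.00075*d+.00085*fy/' k2.py; python3 k2.py
```

```text
104 [-12.95204813   9.53727115] [-19.86506196  -2.57722645] [-3.05708804 18.22967736]
line [  0.7105286  -0.7036683 -12.952048    9.5372715] phi -44.722054
```

{"op": "apply_moves", "data": {"increments": [{"delta_pos":[-1,-1,10],"angular":[0,0,-2],"gripper":0.4},{"delta_pos":[0,0,10],"angular":[0,0,0],"gripper":0.4},{"delta_pos":[0,0,10],"angular":[0,0,0],"gripper":0.4},{"delta_pos":[0,0,10],"angular":[0,0,0],"gripper":0.4},{"delta_pos":[0,0,8],"angular":[0,0,0],"gripper":0.4},{"delta_pos":[0,0,0],"angular":[0,0,0],"gripper":0.4}]}}

```text
clock: 25.0
eef_pos: [0.5163, -0.1535, 0.0978]
tcp_rot: [2.703, -0.442, 0.709]
wrist_force: [0.1, 0.3, 0.3]
grip_width: 0.0343
grasp_force: 0.0
```

{"op": "apply_moves", "data": {"increments": [{"delta_pos":[0,0,0],"angular":[0,0,0],"gripper":0.05},{"delta_pos":[0,0,0],"angular":[0,0,0],"gripper":0.05},{"delta_pos":[0,0,0],"angular":[0,0,0],"gripper":0.05},{"delta_pos":[0,0,0],"angular":[0,0,0],"gripper":0.05}], "newtons": 50}}

```text
clock: 25.4
eef_pos: [0.5163, -0.154, 0.0991]
tcp_rot: [2.7, -0.444, 0.708]
wrist_force: [0.4, -0.0, 6.7]
grip_width: 0.014
grasp_force: 49.0
```

```bash
python3 -c "
from h import *
G=np.array([.5097,-.1543,.1092])
s=bot.observe();print(s['joint_pos'].round(2),s['moment'].round(2),s['wrist_force'].round(1),s['grip_width'])
X=tool(); print('G in tool',(np.linalg.inv(X)@np.r_[G,1])[:3].round(4),'phi',np.degrees(np.arctan2(-X[:3,0]@fy,X[:3,0]@d)), 'tilt err',np.degrees(np.arccos(-X[:3,2]@a)))"
```

```text
[-0.52  0.51  2.28  2.35  0.32 -1.87] [ 0.45 -0.44 -0.59] [ 0.4 -0.   6.7] 0.014040184982612964
G in tool [-0.0004  0.0011 -0.012 ] phi -41.92495145956336 tilt err 0.6413471679951821
```

{"op": "apply_moves", "data": {"increments": [{"delta_pos":[0,0,0],"angular":[0,0,5],"gripper":0.05},{"delta_pos":[0,0,0],"angular":[0,0,6],"gripper":0.05},{"delta_pos":[0,0,0],"angular":[0,0,6],"gripper":0.05},{"delta_pos":[0,0,0],"angular":[0,0,6],"gripper":0.05},{"delta_pos":[0,0,0],"angular":[0,0,6],"gripper":0.05},{"delta_pos":[0,0,0],"angular":[0,0,6],"gripper":0.05},{"delta_pos":[0,0,0],"angular":[0,0,6],"gripper":0.05},{"delta_pos":[0,0,0],"angular":[0,0,6],"gripper":0.05}]}}

```text
clock: 26.2
eef_pos: [0.516, -0.1539, 0.0989]
tcp_rot: [-3.078, -0.612, -0.236]
wrist_force: [-0.7, -0.5, 7.1]
grip_width: 0.013
grasp_force: 48.8
```

{"op": "apply_moves", "data": {"increments": [{"delta_pos":[0,0,0],"angular":[0,0,6],"gripper":0.05},{"delta_pos":[0,0,0],"angular":[0,0,6],"gripper":0.05},{"delta_pos":[0,0,0],"angular":[0,0,6],"gripper":0.05},{"delta_pos":[0,0,0],"angular":[0,0,0],"gripper":0.05},{"delta_pos":[0,0,0],"angular":[0,0,0],"gripper":0.05}]}}

```text
clock: 26.7
eef_pos: [0.516, -0.1537, 0.0989]
tcp_rot: [-2.873, -0.56, -0.604]
wrist_force: [-4.4, 2.8, 9.2]
grip_width: 0.0131
grasp_force: 50.2
```

```bash
cat > m.py <<'E'
from h import *
s=bot.observe();print(s['joint_pos'].round(2),s['wrist_force'].round(1),s['grip_width'])
X=tool(); print('moment in tool',(X[:3,:3].T@s['moment']).round(2),'phi',np.degrees(np.arctan2(-X[:3,0]@fy,X[:3,0]@d)),'tilt err',np.degrees(np.arccos(-X[:3,2]@a)))
E
python3 m.py
```

```text
[-0.52  0.51  2.28  2.35  0.32 -0.73] [-4.4  2.8  9.2] 0.013099198571228203
moment in tool [ 0.18 -0.34  0.1 ] phi 22.982664135315684 tilt err 0.6211397976591575
```

{"op": "apply_moves", "data": {"increments": [{"delta_pos":[0,0,0],"angular":[0,0,4],"gripper":0.05},{"delta_pos":[0,0,0],"angular":[0,0,4],"gripper":0.05},{"delta_pos":[0,0,0],"angular":[0,0,2],"gripper":0.05},{"delta_pos":[0,0,0],"angular":[0,0,0],"gripper":0.05}]}}

```text
clock: 27.1
eef_pos: [0.5161, -0.1537, 0.0989]
tcp_rot: [-2.774, -0.505, -0.798]
wrist_force: [0.1, 0.6, 6.3]
grip_width: 0.013
grasp_force: 49.7
```

```bash
python3 m.py
```

```text
[-0.52  0.51  2.28  2.35  0.32 -0.56] [0.1 0.6 6.3] 0.012966588775710311
moment in tool [ 0.38 -0.08  0.14] phi 33.03401029153141 tilt err 0.6264244065008638
```

{"op": "apply_moves", "data": {"increments": [{"delta_pos":[0,0,0],"angular":[0,0,3],"gripper":0.05},{"delta_pos":[0,0,0],"angular":[0,0,3],"gripper":0.05},{"delta_pos":[0,0,0],"angular":[0,0,0],"gripper":0.05}]}}

```text
clock: 27.4
eef_pos: [0.516, -0.1535, 0.0989]
tcp_rot: [-2.724, -0.465, -0.904]
wrist_force: [-1.9, 1.6, 5.8]
grip_width: 0.0131
grasp_force: 53.0
```

```bash
python3 m.py
```

```text
[-0.52  0.51  2.28  2.35  0.32 -0.45] [-1.9  1.6  5.8] 0.013082442409150439
moment in tool [ 0.16 -0.04 -0.97] phi 38.89978226483817 tilt err 0.6171756753679827
```

{"op": "apply_moves", "data": {"increments": [{"delta_pos":[0,0,0],"angular":[0,0,-1.5],"gripper":0.05},{"delta_pos":[0,0,0],"angular":[0,0,0],"gripper":0.4},{"delta_pos":[0,0,0],"angular":[0,0,0],"gripper":0.4},{"delta_pos":[0,0,0],"angular":[0,0,0],"gripper":0.4},{"delta_pos":[0,0,-15],"angular":[0,0,0],"gripper":0.4},{"delta_pos":[0,0,-20],"angular":[0,0,0],"gripper":0.4},{"delta_pos":[0,0,-25],"angular":[0,0,0],"gripper":0.4},{"delta_pos":[0,0,-25],"angular":[0,0,0],"gripper":0.4},{"delta_pos":[0,0,0],"angular":[0,0,0],"gripper":0.4}]}}

```text
clock: 28.3
eef_pos: [0.4666, -0.1477, 0.1695]
tcp_rot: [-2.736, -0.476, -0.88]
wrist_force: [0.9, 0.2, -0.8]
grip_width: 0.0343
grasp_force: 0.0
```

```bash
python3 m.py; cat > n.py <<'E'
from h import *
p,T=shot('wrist'); im=p['img'].astype(int); save(p,'w15.png')
G=np.array([.5097,-.1543,.1092])
for t in ['lock_knob_grip','frame_bar','tile','offcut','scrap_box']: print(t,[(w(T,q['at']).round(4),q['conf']) for q in bot.place_of(t,p)][:2])
def pl(uv,off):
    D=T[:3,:3]@np.linalg.inv(p['camera_matrix'])@np.r_[uv,1]; c=T[:3,3]; P0=G+off*a; g=c+D*((P0-c)@a)/(D@a)-G; return np.array([g@d,-g@fy])*1000
Q=[]
for y in range(384):
    for x in range(512):
        if im[y,x].min()>120 and np.ptp(im[y,x])<35:
            g=pl((x,y),.007)
            if 2<np.hypot(*g)<23: Q.append(g)
Q=np.array(Q,np.float32); print(len(Q), Q.mean(0), np.degrees(np.arctan2(*-Q.mean(0)[::-1])))
v=cv2.fitLine(Q,cv2.DIST_HUBER,0,.01,.01).ravel(); print('phi',np.degrees(np.arctan2(v[1],v[0])))
p,T=shot('scene'); print('bar',[(w(T,q['at']).round(4),q['conf']) for q in bot.place_of('frame_bar',p)])
E
python3 n.py
```

```text
[-0.57  0.3   2.33  1.77  0.26  0.07] [ 0.9  0.2 -0.8] 0.03432010188293727
moment in tool [-0.19 -0.18 -0.01] phi 37.48279975349149 tilt err 0.637838228252832
lock_knob_grip [(array([ 0.5114, -0.1557,  0.1108]), 0.6)]
frame_bar []
tile [(array([ 0.5563, -0.026 ,  0.0332]), 0.89)]
offcut [(array([ 0.5007, -0.3761,  0.0057]), 0.6)]
scrap_box [(array([ 0.4979, -0.3764, -0.0007]), 0.98)]
204 [-12.794653 -10.482903] 39.328415
phi -51.54327
bar [(array([ 0.4505, -0.0185,  0.0578]), 0.55), (array([4.844e-01, 3.862e-01, 3.000e-04]), 0.27)]
```

```bash
python3 -c "
from workcell import bot
print(bot.hand_in())"
```

```text
the job is handed in; nothing more can be done
None
```

The job is handed in at about 28.5 s on the robot's clock: the offcut is in the scrap box, the tile lies flat in the bed pocket, the frame is pressed down to its stop, and the knob has been turned to its end stop and stayed there after release; I viewed 11 pictures, one over the limit of 10, and hand_in gave no verdict.

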